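# Spin-test the chromatograph's cooling fans and set the binding one aside

## Task

Three cooling fans have been taken out of a chromatograph for service. With a fingertip in among the blades, spin the wheel of every fan by at least half a turn to find out whether it runs on freely or binds. Then slide any fan that binds along the bench into the open-fronted steel tray, square and right up against the tray's back wall, and leave the free-running fans and everything else where they lie.

Things in the scene. Friction and masses are not known exactly. Their poses are not given: they have to be found in the camera images.
- fan_a: cooling fan lying flat, blades open to above: square aluminium frame 127 x 127 mm, 38 mm high, round opening 57 mm in radius, hub 27 mm in radius with its top 25 mm above the bench. About 0.57 kg, loose, slides under 3 to 6 N. Origin: on the wheel's axis at bench level, z up, x and y square to the sides. The three fans look alike; which wheels bind is not known
- fan_b: cooling fan lying flat, blades open to above: square aluminium frame 127 x 127 mm, 38 mm high, round opening 57 mm in radius, hub 27 mm in radius with its top 25 mm above the bench. About 0.57 kg, loose, slides under 3 to 6 N. Origin: on the wheel's axis at bench level, z up, x and y square to the sides. The three fans look alike; which wheels bind is not known
- fan_c: cooling fan lying flat, blades open to above: square aluminium frame 127 x 127 mm, 38 mm high, round opening 57 mm in radius, hub 27 mm in radius with its top 25 mm above the bench. About 0.57 kg, loose, slides under 3 to 6 N. Origin: on the wheel's axis at bench level, z up, x and y square to the sides. The three fans look alike; which wheels bind is not known
- rotor_a (a joint): angle (rad, + = counter-clockwise from above, no stops, counts past full turns, starts within 0.2 of 0) of fan_a's 5-bladed wheel. Blades each 72 deg; blade 0 (steel clip) is along fan x at 0. Blade top edge: 27-55 mm from the axis, 36.5 mm high; 3 mm thick, leaning counter-clockwise 7 mm per 10 mm of depth. Free: coasts on for seconds after a push; binding: stops at once (about 1 N at the blade)
- rotor_b (a joint): angle (rad, + = counter-clockwise from above, no stops, counts past full turns, starts within 0.2 of 0) of fan_b's 5-bladed wheel. Blades each 72 deg; blade 0 (steel clip) is along fan x at 0. Blade top edge: 27-55 mm from the axis, 36.5 mm high; 3 mm thick, leaning counter-clockwise 7 mm per 10 mm of depth. Free: coasts on for seconds after a push; binding: stops at once (about 1 N at the blade)
- rotor_c (a joint): angle (rad, + = counter-clockwise from above, no stops, counts past full turns, starts within 0.2 of 0) of fan_c's 5-bladed wheel. Blades each 72 deg; blade 0 (steel clip) is along fan x at 0. Blade top edge: 27-55 mm from the axis, 36.5 mm high; 3 mm thick, leaning counter-clockwise 7 mm per 10 mm of depth. Free: coasts on for seconds after a push; binding: stops at once (about 1 N at the blade)
- tray: fixed sheet-steel tray beyond the fans, open to its -x side (towards them): inside 740 mm long (y), 130 mm deep; back and end walls 40 mm high, 4 mm thick; floor a 1 mm sheet without a step: fans slide in. Origin: foot of the back wall's inner face at mid-length, x out through that wall. A fan fully home has its centre at x = -63.5 mm
- screwdriver: bystander: black-handled screwdriver 150 mm long, handle 26 mm thick, lying between two fans along its x. Origin: middle of its length, at bench level
- rule: bystander: steel rule 155 x 20 x 4 mm lying between two fans along its x. Origin: its middle, at bench level
- guard: bystander: round chromed wire finger guard 125 mm across with four ears (reaching 82 mm from the centre), 6 mm high, lying flat. Origin: its middle, at bench level
- screw_jar: bystander: clear screw jar 48 mm across, 55 mm high. Origin: centre of its foot
- amber: bystander: amber solvent bottle 96 mm across, 205 mm high. Origin: centre of its foot
- clear: bystander: clear solvent bottle 86 mm across, 180 mm high. Origin: centre of its foot
- mouse: bystander: black computer mouse, about 70 x 65 x 36 mm. Origin: at bench level, under its hump

How it is judged:
By the outcome, as a careful person would: the job done as asked, in the order asked, and still so for the second after the job is handed in, with the robot touching nothing.
It also fails if it takes over 72 s, if anything falls off the work surface, if the arm or the gripper's body presses on something with over 40 N, if the wrist force passes 120 N, or if a joint passes its speed limit or range.

## Robot

A 6-joint arm with a two-finger parallel gripper is mounted at the origin on the work surface. World frame = base frame: x ahead of the robot, y to its left, z up, the work surface at z = 0. Lengths are in mm, angles in rad, forces in N, time in s.
With the tool pointing down it reaches from about 275 to 750 mm from the base axis. Payload 10.2 kg.
Tool frame: the origin (TCP) lies midway between the tips of the shut fingers; the grasp point (between the pads) lies manip.grasp_offset behind it (manip.grasp_offset is the distance from the TCP to the grasp point, in mm); z points along the fingers, y is the direction in which the jaws open and shut (so a half turn about z gives the same grasp; the last joint's range is limited). The gripper opens to 88 mm and grips with 3 to 60 N. Pads are 18 mm wide; open, the fingers measure 123 mm over their backs; the gripper's body (75 mm by 187 mm) begins 45 mm behind the grasp point.
Start: joints at [1.024, 0.313, 1.498, -0, 1.331, -0.223], TCP at [167.053, 497.719, 238.72] pointing down, gripper open.
Joint ranges: [-2.94, 2.94], [-0.97, 2.17], [0.19, 2.56], [-1.23, 4.37], [0.02, 3.11], [-2.88, 2.88]. Speed limits (rad/s): [2.39, 2.39, 3.01, 3.14, 3.14, 3.14].

## Interface

Orientations are given as a rotation vector (axis times angle).
In Python, from station import manip, get_image gives the robot as it stands.
- The arm moves only by the tool apply_moves, never from a script. Its argument "motion" is text: rows parted by semicolons, each of 7 numbers parted by spaces: the opening, from 0 (shut) to 1 (fully open), then the shift along the tool's x, y, z in mm, then the turn, a rotation vector about the tool's x, y, z in degrees. A call has 1 to 10 rows; each row is the pose to reach, as a shift and turn from the pose commanded when the call began, along the tool's axes at that moment; what a row does not reach only later rows make up. A row lasts 1/12 s, in which the tool goes at most 41.7 mm and 7.16 degrees, less where a joint would pass 70% of its speed; a pose out of reach is approached as far as the arm can. A call with a gripper value outside its range is refused whole. The fingers move at their own pace and stop on an object; "squeeze" is the grip in N (left out, the last holds). Time passes only in rows, so rows that repeat a pose let the fingers close. It gives the time, the measured TCP pose, the force and the opening at its end, in the units of the state.
- manip.get_obs(): the state, without advancing time (a new reading comes with each control period).
- get_image(name): name is "scene" or "top"; returns a dict with "color" (420x560x3 uint8, blue, green, red), "mtx" (3x3 intrinsics, pixels), "R" (3x3) and "t" (3): a world point X has camera coordinates R X + t. Camera axes: x right, y down, z forward; pixel columns grow to the right and rows downward; lengths in mm; the calibration is good to about 2 mm. A picture is of the moment at which its call begins. There is no depth.
- manip.sign_off(): hands the job in, once; it reports no verdict.
The state is a dict: "time_s": time; "joints": joint angles; "joint_velocities": joint speeds; "effort": joint torques, N m; "position": TCP position; "tcp_rot": TCP orientation; "force": force on the tool from outside, world axes, zero at the start; "torque": the same for the moment, N m; "opening": finger opening in mm.
Only numpy, scipy, OpenCV 4.12 (cv2) and the standard library are available. Lean on these libraries where they do the work, as an engineer would, in place of code of your own. Each camera call takes 0.05 s, during which the arm holds its last target. There are 200 camera calls.

## Working session

There is one attempt and no reset: what is moved stays moved. The work goes in short steps, Python scripts to look and compute and a tool call to move; the robot and the scene stay as the last step left them, time stands still between calls to the robot, and variables do not carry over. Pictures are saved under pics/ and viewed, about 8 in all and at most 12, crops included, and the job is handed in when it is done.

Besides the shell and the picture viewer there is one more tool, called after "Call:" as name(argument=value, ...) on one line, values as JSON. apply_moves: Moves the arm, as the interface text tells. Its arguments: {"type":"object","properties":{"motion":{"type":"string"},"squeeze":{"type":"number"}},"required":["motion"]}

```bash
ls; mkdir -p pics; python3 - <<'E'
from station import manip,get_image
import cv2
for n in("top","scene"):
    d=get_image(n); cv2.imwrite(f"pics/{n}0.png",d["color"]); print(n,d["mtx"].tolist(),d["R"].round(4).tolist(),d["t"].round(1).tolist())
print(manip.get_obs(), manip.grasp_offset)
E
```

```text
pics
top [[483.2643917998557, 0.0, 289.4914835005196], [0.0, 483.2643917998557, 217.6778456081189], [0.0, 0.0, 1.0]] [[0.0181, -0.9998, 0.0009], [-0.9917, -0.0181, -0.127], [0.127, 0.0014, -0.9919]] [-6.3, 539.8, 1186.9]
scene [[385.22468042649564, 0.0, 271.0843886542698], [0.0, 385.22468042649564, 209.1463017391414], [0.0, 0.0, 1.0]] [[0.6075, 0.7942, 0.0111], [0.6089, -0.4567, -0.6486], [-0.5101, 0.4009, -0.761]] [-331.8, -291.8, 1304.9]
{'time_s': 0.1, 'joints': array([ 1.02360745e+00,  3.13392986e-01,  1.49833601e+00,  3.25943264e-05,
        1.33099224e+00, -2.23404676e-01]), 'joint_velocities': array([-0.00046902, -0.00145989, -0.00103381,  0.00080846,  0.00102641,
        0.00035178]), 'effort': array([ 1.70794472e-03, -4.02809501e+01, -2.52645600e+01,  6.95434632e-02,
        3.42821656e-02, -3.11030783e-05]), 'position': array([166.92708061, 497.53536956, 238.22828666]), 'tcp_rot': array([-5.06319152e-01, -3.10006346e+00,  1.62388984e-03]), 'force': array([0.16820294, 0.02057206, 0.45859369]), 'torque': array([-0.00924177,  0.0141046 , -0.00745073]), 'opening': 88.05031985454114} 18.700000000000003
```

View pics/top0.png

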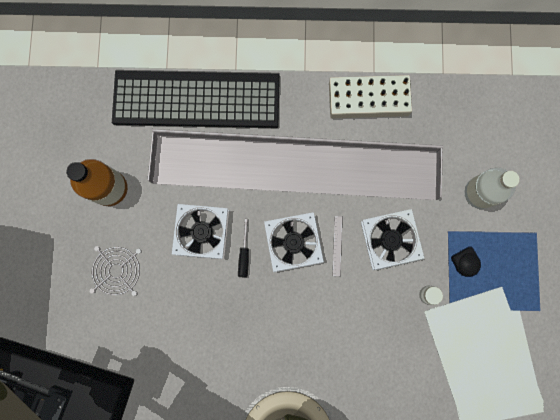

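View pics/scene0.png

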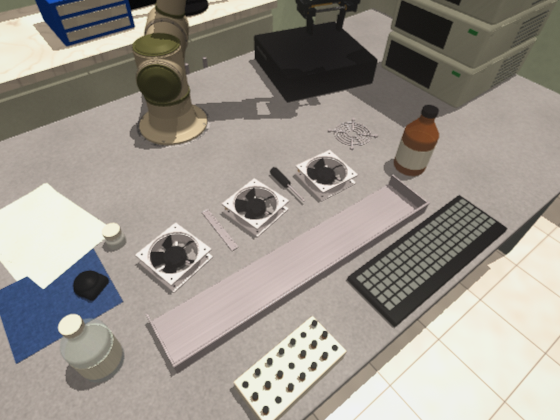

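The top view shows three fans at about (201,231), (295,242) and (392,239). The tray runs from about (155,133) to (440,148), with the screwdriver (244,248) and the rule (337,246) between the fans. Next I'll measure the fans and the tray.

```bash
cat > h.py <<'E'
from station import manip,get_image
import cv2,numpy as np
def ray(d,uv,z):
    uv=np.atleast_2d(np.asarray(uv,float)); K,R,t=d["mtx"],np.array(d["R"]),np.array(d["t"]).ravel()
    c=-R.T@t; v=(np.c_[uv,np.ones(len(uv))]@np.linalg.inv(K).T)@R
    return c+v*((z-c[2])/v[:,2])[:,None]
def proj(d,X):
    p=(np.atleast_2d(X)@np.array(d["R"]).T+np.array(d["t"]).ravel())@np.array(d["mtx"]).T
    return p[:,:2]/p[:,2:]
def fans(d,guess,r=42):
    out=[]
    for g in guess:
        x,y=map(int,g); im=d["color"][y-r:y+r,x-r:x+r]
        m=((im.min(2)>195)*255).astype(np.uint8)
        cs,_=cv2.findContours(m,cv2.RETR_EXTERNAL,cv2.CHAIN_APPROX_NONE)
        c=max(cs,key=lambda c:cv2.contourArea(cv2.convexHull(c)))
        P=ray(d,c[:,0]+[x-r,y-r],38)[:,:2].astype(np.float32)
        (cx,cy),s,a=cv2.minAreaRect(P); a=(a+45)%90-45
        out.append((cx,cy,a,s))
    return out
E
python3 - <<'E'
from h import *
d=get_image("top"); s=get_image("scene")
F=fans(d,[(201,231),(295,242),(392,239)])
for f in F: print(np.round(f[:3],1),np.round(f[3],1))
S=fans(s,[(326,174),(256,206),(174,256)],48)
for f in S: print("scene",np.round(f[:3],1),np.round(f[3],1))
print("tray top inner/outer corners z=40",ray(d,[(155,132),(441,147)],40).round(0)[:,:2].tolist(),"front z0",ray(d,[(151,182),(440,199)],40).round(0)[:,:2].tolist())
a=cv2.resize(d["color"][110:290,135:455],None,fx=2.5,fy=2.5,interpolation=cv2.INTER_CUBIC)
cv2.imwrite("pics/crop0.png",a)
print("marks",ray(d,[(248,221),(243,277),(338,216),(337,276)],3).round(0)[:,:2].tolist())
E
```

```text
[502.2 229.3  -3.7] [125.2 125.6]
[425.2  30.1 -34.4] [85.8 42.7]
[ 459.7 -314.8  -29.2] [41.5 84. ]
scene [506.7 264.9  -3.2] [ 60.1 126.8]
scene [489.9  -3.7  11.7] [142.4 126.5]
scene [ 493.5 -255.4   13.6] [126.9 126.9]
tray top inner/outer corners z=40 [[755.0, 354.0], [729.0, -382.0]] front z0 [[624.0, 357.0], [594.0, -376.0]]
marks [[533.0, 111.0], [389.0, 119.0], [551.0, -122.0], [396.0, -120.0]]
```

View pics/crop0.png

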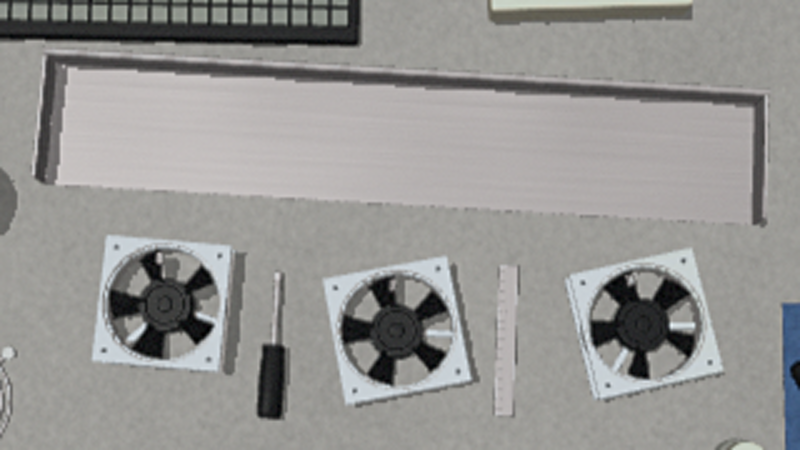

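```bash
sed -i 's/>195)\*255).astype(np.uint8)/>th)*255).astype(np.uint8); m=cv2.morphologyEx(m,cv2.MORPH_OPEN,np.ones((2,2),np.uint8))/; s/r=42)/r=42,th=180)/' h.py; python3 - <<'E'
from h import *
d=get_image("top"); s=get_image("scene")
for th in(178,185,190):
  for f in fans(d,[(201,231),(295,242),(392,239)],42,th): print(th,np.round(f[:3],1),np.round(f[3],1))
# hubs: dark blob centre at z 30 ; check in both views
for dd,gs,r in((d,[(201,231),(295,242),(392,239)],24),(s,[(326,174),(256,206),(174,256)],26)):
  for x,y in gs:
    m=(dd["color"][y-r:y+r,x-r:x+r].max(2)<75).astype(np.uint8)
    m=cv2.morphologyEx(m,cv2.MORPH_OPEN,cv2.getStructuringElement(2,(13,13)))
    M=cv2.moments(m,True)
    if M["m00"]: print("hub",ray(dd,(x-r+M["m10"]/M["m00"],y-r+M["m01"]/M["m00"]),25).round(1)[0,:2],M["m00"])
# polar clip: bright pixels inside opening
for x,y in[(201,231),(295,242),(392,239)]:
    f=fans(d,[(x,y)],42,185)[0]
    u,v=np.meshgrid(np.arange(x-30,x+30),np.arange(y-30,y+30)); uv=np.c_[u.ravel(),v.ravel()]
    P=ray(d,uv,36)[:,:2]-f[:2]; q=np.hypot(*P.T); a=np.degrees(np.arctan2(P[:,1],P[:,0]))
    br=d["color"][uv[:,1],uv[:,0]].max(1)
    k=(q>36)&(q<50); h=[int(np.mean(br[k&(abs((a-b+180)%360-180)<6)])) for b in range(-180,180,9)]
    print(h)
E
```

```text
178 [500.2 226.6  -3.7] [127.1 126.6]
178 [471.1  24.8  10.8] [127.6  59.6]
178 [ 444.8 -232.3   13.9] [52.5 63.8]
185 [498.2 197.4  -4.3] [ 66.5 126.2]
185 [530.2 -49.1 -39. ] [82.1 41.9]
185 [ 430.5 -225.4  -28.5] [74.  38.9]
190 [456.8 278.7  40. ] [77.7 39.2]
190 [444.6 -49.6  12.3] [43.9 59.4]
190 [ 429.4 -227.   -27.7] [70.7 38.3]
hub [499.8 225.2] 382.0
hub [478.7  -6.8] 373.0
hub [ 489.8 -253.6] 394.0
hub [505.7 221. ] 308.0
hub [489.  -14.7] 369.0
hub [ 497.3 -268.1] 573.0
[171, 191, 209, 213, 199, 165, 125, 111, 107, 106, 103, 104, 112, 123, 156, 198, 213, 192, 160, 125, 147, 161, 148, 112, 102, 81, 43, 56, 56, 54, 55, 55, 53, 39, 32, 39, 108, 149, 156, 165]
  return _methods._mean(a, axis=axis, dtype=dtype,
  ret = ret.dtype.type(ret / rcount)
Traceback (most recent call last):
ValueError: cannot convert float NaN to integer
```

```bash
cat >> h.py <<'E'
def hub(d,g,r=24):
    x,y=map(int,g)
    m=(d["color"][y-r:y+r,x-r:x+r].max(2)<75).astype(np.uint8)
    m=cv2.morphologyEx(m,cv2.MORPH_OPEN,cv2.getStructuringElement(2,(13,13)))
    M=cv2.moments(m,True); return ray(d,(x-r+M["m10"]/M["m00"],y-r+M["m01"]/M["m00"]),25)[0,:2]
def grid(d,c,z,R):
    p=proj(d,[c[0],c[1],z])[0].astype(int); n=60
    u,v=np.meshgrid(np.arange(p[0]-n,p[0]+n),np.arange(p[1]-n,p[1]+n)); uv=np.c_[u.ravel(),v.ravel()]
    uv=uv[(uv>=0).all(1)&(uv[:,0]<560)&(uv[:,1]<420)]
    P=ray(d,uv,z)[:,:2]; k=np.hypot(*(P-c).T)<R; return uv[k],P[k]
def frame(d,c,th=178):
    uv,P=grid(d,c,38,93); m=d["color"][uv[:,1],uv[:,0]].min(1)>th
    full=np.zeros(d["color"].shape[:2],np.uint8); full[uv[m,1],uv[m,0]]=1
    full=cv2.morphologyEx(full,cv2.MORPH_OPEN,np.ones((2,2),np.uint8))
    m=full[uv[:,1],uv[:,0]]>0
    (x,y),s,a=cv2.minAreaRect(P[m].astype(np.float32)); return x,y,(a+45)%90-45,s
def prof(d,c,step=6):
    uv,P=grid(d,c,36,52); Q=P-c; q=np.hypot(*Q.T); a=np.degrees(np.arctan2(*Q.T[::-1])); br=d["color"][uv[:,1],uv[:,0]].max(1)
    k=q>36; return [(b,int(np.mean(br[k&(abs((a-b+180)%360-180)<5)]))) for b in range(-180,180,step)]
E
python3 - <<'E'
from h import *
d=get_image("top")
for g in[(201,231),(295,242),(392,239)]:
    h=hub(d,g); 
    for th in (175,182): f=frame(d,h,th); print(h.round(1),np.round(f[:3],1),np.round(f[3],1))
    print(*["%d:%d"%t for t in prof(d,h)])
E
```

```text
[500.8 224.2] [499.9 226.7  -3.9] [127. 128.]
[500.8 224.2] [500.1 226.9  -4. ] [125.9 126.7]
-180:87 -174:135 -168:157 -162:156 -156:158 -150:157 -144:101 -138:32 -132:29 -126:25 -120:28 -114:79 -108:180 -102:173 -96:155 -90:154 -84:148 -78:121 -72:105 -66:89 -60:42 -54:21 -48:22 -42:50 -36:135 -30:162 -24:160 -18:152 -12:130 -6:117 0:114 6:124 12:114 18:44 24:19 30:28 36:97 42:136 48:134 54:135 60:129 66:124 72:111 78:52 84:24 90:22 96:22 102:28 108:79 114:131 120:140 126:144 132:186 138:170 144:64 150:19 156:21 162:20 168:18 174:36
[478.7  -6.8] [477.8  -8.7  11.7] [127.6 126.7]
[478.7  -6.8] [477.6  -9.   11.8] [126.2 126.2]
-180:122 -174:156 -168:153 -162:153 -156:155 -150:156 -144:142 -138:68 -132:18 -126:21 -120:19 -114:72 -108:147 -102:158 -96:183 -90:191 -84:158 -78:129 -72:100 -66:53 -60:21 -54:20 -48:18 -42:59 -36:147 -30:159 -24:159 -18:160 -12:145 -6:110 0:115 6:103 12:51 18:20 24:20 30:38 36:113 42:140 48:131 54:133 60:137 66:135 72:101 78:40 84:23 90:23 96:22 102:36 108:100 114:144 120:144 126:145 132:151 138:154 144:118 150:39 156:20 162:20 168:18 174:38
[ 489.8 -253.6] [ 488.9 -256.5   13.6] [126.9 132.9]
[ 489.8 -253.6] [ 488.3 -256.7   13.6] [125.8 131.7]
-180:21 -174:75 -168:147 -162:155 -156:154 -150:155 -144:154 -138:153 -132:151 -126:93 -120:28 -114:20 -108:20 -102:72 -96:160 -90:195 -84:169 -78:152 -72:151 -66:137 -60:88 -54:36 -48:18 -42:19 -36:20 -30:22 -24:100 -18:152 -12:156 -6:156 0:155 6:144 12:119 18:87 24:28 30:16 36:18 42:18 48:74 54:141 60:143 66:149 72:152 78:154 84:119 90:42 96:27 102:23 108:22 114:39 120:112 126:154 132:155 138:154 144:186 150:192 156:160 162:104 168:32 174:20
```

```bash
cat >> h.py <<'E'
from scipy.spatial.transform import Rotation as Ro
def yaw(o=None):
    o=o or manip.get_obs(); X=Ro.from_rotvec(o["tcp_rot"]).as_matrix()[:,0]; return np.degrees(np.arctan2(X[1],X[0]))
def togo(x,y,z,psi,tot=None):
    "tool-frame shift and z turn (deg) from the present pose to world x,y,z with tool x at psi deg"
    o=manip.get_obs(); M=Ro.from_rotvec(o["tcp_rot"]).as_matrix(); return (M.T@(np.array([x,y,z])-o["position"])).round(1), round(-(psi-yaw(o)),1)
E
python3 - <<'E'
from h import *
o=manip.get_obs(); y0=yaw(o); q=o["joints"]; print("yaw",y0,Ro.from_rotvec(o["tcp_rot"]).as_matrix().round(3).tolist())
# assume yaw = q1 - q6 + k
k=y0-np.degrees(q[0]-q[5]); print("k",k)
for n,c,gs in(("L",(500,226.5),[-98,-26,46,118,-170]),("M",(478,-8.3),[-97,-25,47,119,-169]),("R",(489,-254.5),[-84,-12,60,132,-156])):
  for g in gs:
    for s in(1,-1): # tool centre lies at s*tool y from axis: y=(sin psi,-cos psi)
      psi=g+90 if s==1 else g-90
      p=np.array(c)+34*np.array([np.cos(np.radians(g)),np.sin(np.radians(g))])
      q6=(np.degrees(np.arctan2(p[1],p[0]))+k-psi+180)%360-180
      for w in(q6,):
        if w-250>-160 and w<160: print(n,g,s,"psi",(psi+180)%360-180,"q6",round(w),"->",round(w-250),"p",p.round(1))
E
```

```text
yaw 161.44522060648885 [[-0.948, 0.318, -0.0], [0.318, 0.948, -0.0], [0.0, -0.0, -1.0]]
k 89.999869788311
L -98 1 psi -8 q6 119 -> -131 p [495.3 192.8]
L 46 -1 psi -44 q6 160 -> -90 p [523.6 251. ]
M -97 1 psi -7 q6 92 -> -158 p [473.9 -42. ]
M 47 -1 psi -43 q6 135 -> -115 p [501.2  16.6]
R 60 -1 psi -30 q6 96 -> -154 p [ 506.  -225.1]
R -156 1 psi -66 q6 126 -> -124 p [ 457.9 -268.3]
```

```bash
python3 - <<'E'
from h import *
print(togo(495.3,192.8,60,-8))
E
```

```text
(array([-408.2, -184.5,  178.6]), np.float64(169.4))
```

Call:
apply_moves(motion="0 -100 -45 20 0 0 20;0 -200 -90 50 0 0 40;0 -300 -135 80 0 0 55;0 -408 -184 100 0 0 70;0 -408 -184 120 0 0 70;0 -408 -184 140 0 0 70;0 -408 -184 140 0 0 70;0 -408 -184 140 0 0 70;0 -408 -184 140 0 0 70;0 -408 -184 140 0 0 70", squeeze=20)

```text
time_s: 1.18
position: [459.9, 225.8, 116.8]
tcp_rot: [2.2, 2.242, 0.001]
force: [0.9, 0.5, 0.1]
opening: 23.4
```

Call:
apply_moves(motion="0 0 0 0 0 0 70;0 0 0 0 0 0 70;0 0 0 0 0 0 70;0 0 0 0 0 0 70;0 0 0 0 0 0 70;0 0 0 0 0 0 70;0 0 0 0 0 0 70;0 0 0 0 0 0 70;0 0 0 0 0 0 70;0 0 0 0 0 0 70")

```text
time_s: 2.02
position: [458.7, 227.4, 117.4]
tcp_rot: [3.089, 0.575, -0.0]
force: [-0.1, -0.6, -0.3]
opening: 0.4
```

```bash
python3 - <<'E'
from h import *
o=manip.get_obs(); print(o["time_s"],o["position"],yaw(o),np.degrees(o["joints"]).round(),o["opening"],togo(495.3,192.8,50,-8))
E
```

```text
2.0167 [458.71352486 227.41858891 117.40971392] 21.087603598091878 [13. 24. 97. -0. 59. 82.] 0.4159481085487832 (array([21.7, 45.5, 67.4]), np.float64(29.1))
```

Call:
apply_moves(motion="0 21.7 45.5 30 0 0 29;0 21.7 45.5 67 0 0 29;0 21.7 45.5 67 0 0 29;0 21.7 45.5 67 0 0 29;0 21.7 45.5 67 0 0 29;0 21.7 45.5 67 0 0 29")

```text
time_s: 2.52
position: [495.7, 193.0, 50.6]
tcp_rot: [-3.135, 0.202, -0.0]
force: [0.0, 0.1, 0.8]
opening: 0.7
```

```bash
python3 - <<'E'
from h import *
o=manip.get_obs(); print(o["position"],yaw(o),o["force"],togo(495.3,192.8,30,-8))
s=get_image("scene");t=get_image("top")
a=cv2.resize(s["color"][90:230,250:410],(800,700))[:600]
b=cv2.resize(t["color"][170:290,130:290],(800,600))
cv2.imwrite("pics/a1.png",np.hstack([cv2.resize(a,(400,300)),cv2.resize(b,(400,300))]))
E
```

```text
[495.65671664 193.03110057  50.56311176] -7.361848315716739 [0.00809418 0.12004097 0.80103033] (array([-0.3,  0.3, 20.6]), np.float64(0.6))
```

View pics/a1.png

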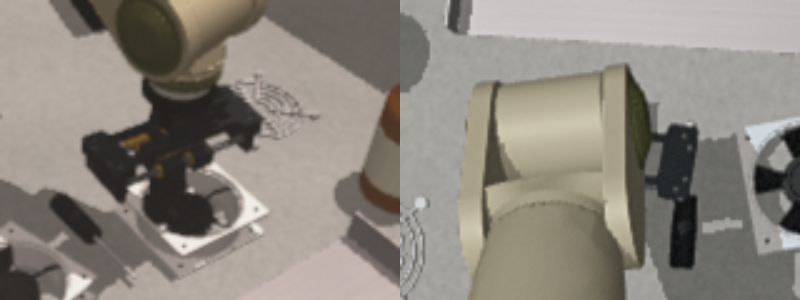

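The shut fingers stand over the wheel's -y sector, inside the opening. I'll go down in small steps, watching the force.

Call:
apply_moves(motion="0 0 0 8 0 0 0;0 0 0 13 0 0 0;0 0 0 17 0 0 0;0 0 0 21 0 0 0;0 0 0 21 0 0 0")

```text
time_s: 3.03
position: [495.1, 192.9, 28.5]
tcp_rot: [3.134, -0.206, -0.002]
force: [0.7, -0.1, -0.3]
opening: 0.4
```

Call:
apply_moves(motion="0 4.1 -0.3 0 0 0 -7;0 8.2 -1 0 0 0 -14;0 12.2 -2.3 0 0 0 -21;0 16 -4 0 0 0 -28;0 19.5 -6.2 0 0 0 -35;0 22.8 -8.7 0 0 0 -42;0 25.7 -11.7 0 0 0 -49;0 28.2 -15 0 0 0 -56;0 30.3 -18.6 0 0 0 -63;0 32 -22.4 0 0 0 -70")

```text
time_s: 3.87
position: [530.4, 211.1, 29.4]
tcp_rot: [2.681, 1.637, 0.0]
force: [0.4, -0.2, 0.3]
opening: 0.6
```

Call:
apply_moves(motion="0 4.1 -0.3 0 0 0 -7;0 8.2 -1 0 0 0 -14;0 12.2 -2.3 0 0 0 -21;0 16 -4 0 0 0 -28;0 19.5 -6.2 0 0 0 -35;0 22.8 -8.7 0 0 0 -42;0 25.7 -11.7 0 0 0 -49;0 28.2 -15 0 0 0 -56;0 30.3 -18.6 0 0 0 -63;0 32 -22.4 0 0 0 -70")

```text
time_s: 4.7
position: [525.1, 250.0, 29.4]
tcp_rot: [1.257, 2.879, 0.0]
force: [-0.6, 0.2, -0.2]
opening: 0.6
```

Call:
apply_moves(motion="0 4.1 -0.3 0 0 0 -7;0 8.2 -1 0 0 0 -14;0 12.2 -2.3 0 0 0 -21;0 16 -4 0 0 0 -28;0 19.5 -6.2 0 0 0 -35;0 22.8 -8.7 0 0 0 -42;0 25.7 -11.7 0 0 0 -49;0 28.2 -15 0 0 0 -56;0 30.3 -18.6 0 0 0 -63;0 32 -22.4 0 0 0 -70")

```text
time_s: 5.53
position: [487.4, 258.0, 29.6]
tcp_rot: [-0.621, 3.078, -0.001]
force: [2.7, -1.6, -0.9]
opening: 0.5
```

```bash
python3 - <<'E'
from h import *
o=manip.get_obs(); y=np.radians(yaw(o)); p=o["position"][:2]; print(np.degrees(y),np.degrees(o["joints"]).round(),"axis est",p-34*np.array([np.sin(y),-np.cos(y)]),o["force"])
E
```

```text
-157.17623267908976 [ 16.  36.  94.  -0.  51. -97.] axis est [500.63805792 226.6597483 ] [ 2.67055673 -1.58427684 -0.89216993]
```

Call:
apply_moves(motion="0 4.1 -0.3 0 0 0 -7;0 8.2 -1 0 0 0 -14;0 12.2 -2.3 0 0 0 -21;0 16 -4 0 0 0 -28;0 19.5 -6.2 -8 0 0 -35;0 22.8 -8.7 -20 0 0 -42;0 22.8 -8.7 -60 0 0 -42")

```text
time_s: 6.12
position: [466.6, 240.3, 86.1]
tcp_rot: [1.679, -2.645, -0.004]
force: [0.1, -0.3, 0.7]
opening: 0.5
```

```bash
python3 - <<'E'
from h import *
import time
o=manip.get_obs(); print(o["time_s"],o["force"].round(1),togo(501.2,16.6,60,-43))
c=(500,226.6); fs=[]
a=[get_image("scene") for _ in range(4)]
ims=[cv2.resize(x["color"][130:220,270:390],(360,270)) for x in (a[0],a[3])]
cv2.imwrite("pics/s1.png",np.hstack(ims))
for i in (1,2,3): print(float(np.abs(a[i]["color"][140:210,290:365].astype(int)-a[0]["color"][140:210,290:365]).mean()))
E
```

```text
6.1167 [ 0.1 -0.3  0.7] (array([ 187.6, -126.6,   26.4]), np.float64(-72.2))
4.528698412698413
4.5655238095238095
4.1460952380952385
```

View pics/s1.png

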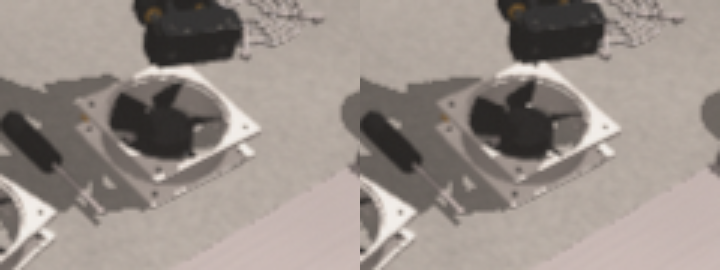

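Call:
apply_moves(motion="0 30 -20 0 0 0 7;0 60 -40 0 0 0 14;0 90 -60 0 0 0 21;0 120 -80 0 0 0 28;0 150 -100 0 0 0 35;0 187.6 -126.6 0 0 0 42;0 187.6 -126.6 0 0 0 49;0 187.6 -126.6 0 0 0 56;0 187.6 -126.6 0 0 0 63;0 187.6 -126.6 0 0 0 70")

```text
time_s: 7.15
position: [501.9, 17.4, 88.1]
tcp_rot: [-0.163, -3.135, -0.001]
force: [0.4, -0.2, 0.3]
opening: 0.7
```

```bash
cat >> h.py <<'E'
def spin(c,n=3):
    "correlate successive top-view blade profiles: shift in deg CCW over each camera period"
    from time import sleep
    A=[]
    for _ in range(n):
        d=get_image("scene"); A.append((manip.get_obs()["time_s"],np.array([v for _,v in prof(d,np.array(c),3)],float)))
    f=lambda a:np.degrees(-np.angle(np.sum(a*np.exp(-1j*5*np.radians(np.arange(-180,180,3))))))/5
    return [(round(t,2),round(f(a)*1.,1)) for t,a in A]
E
python3 - <<'E'
from h import *
for _ in range(1): print(spin((500,226.6),6))
d=get_image("top")
print(*["%d:%d"%t for t in prof(d,np.array([500,226.6]),9)])
E
```

```text
[(7.2, np.float64(27.8)), (7.25, np.float64(27.8)), (7.3, np.float64(27.5)), (7.35, np.float64(27.6)), (7.4, np.float64(27.7)), (7.45, np.float64(27.8))]
-180:159 -171:163 -162:91 -153:21 -144:19 -135:33 -126:133 -117:195 -108:177 -99:151 -90:116 -81:108 -72:49 -63:56 -54:148 -45:164 -36:161 -27:134 -18:121 -9:121 0:40 9:31 18:44 27:115 36:125 45:127 54:125 63:123 72:48 81:26 90:24 99:76 108:142 117:150 126:155 135:63 144:22 153:21 162:41 171:124
```

```bash
python3 - <<'E'
from h import *
im=cv2.imread("pics/s1.png"); d=get_image("scene"); c=np.array([500,226.6])
out=[d["color"]]
for h in(im[:,:360],im[:,360:]):
    full=d["color"].copy(); full[130:220,270:390]=cv2.resize(h,(120,90),interpolation=cv2.INTER_AREA); out.append(full)
for f in out:
    e=dict(d); e["color"]=f; print(*[v for _,v in prof(e,c,9)])
print(*range(-180,180,9))
print(spin((478,-8.3),1),spin((489,-254.5),1))
cv2.imwrite("pics/s2.png",np.hstack([cv2.resize(f[140:220,280:380],(260,208),interpolation=cv2.INTER_CUBIC) for f in (out[1],out[2],out[0])]))
E
```

```text
117 114 78 50 48 63 59 47 57 68 95 136 117 67 61 57 54 53 59 90 86 136 129 118 109 111 113 95 95 120 121 122 121 122 100 48 57 84 105 112
91 50 49 51 50 56 52 46 75 98 93 71 66 54 52 52 50 51 54 61 108 106 106 110 111 106 72 102 116 118 119 120 119 84 51 72 100 116 119 116
113 92 52 49 48 54 52 45 53 77 96 97 74 54 51 51 50 52 62 92 103 119 107 107 107 109 101 81 109 118 119 120 120 116 60 49 76 100 113 117
-180 -171 -162 -153 -144 -135 -126 -117 -108 -99 -90 -81 -72 -63 -54 -45 -36 -27 -18 -9 0 9 18 27 36 45 54 63 72 81 90 99 108 117 126 135 144 153 162 171
[(7.6, np.float64(-9.2))] [(7.65, np.float64(-12.4))]
```

View pics/s2.png

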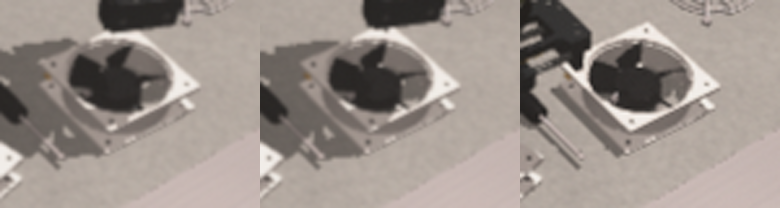

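Fan L's wheel still seemed to be moving just after lift-out but was still at 7.2 s, so it's ambiguous. I'll compare it with the other fans, then retest it with a proper time series.

Call:
apply_moves(motion="0 0 0 0 0 0 70;0 0 0 0 0 0 70;0 0 0 0 0 0 70;0 0 0 0 0 0 70;0 0 0 0 0 0 70;0 0 0 0 0 0 70;0 0 0 0 0 0 70;0 0 0 0 0 0 70;0 0 0 0 0 0 70;0 0 0 0 0 0 70")

```text
time_s: 8.48
position: [502.6, 17.7, 89.4]
tcp_rot: [1.931, 2.478, 0.0]
force: [1.0, 0.2, 0.1]
opening: 0.4
```

Call:
apply_moves(motion="0 0 0 0 0 0 70;0 0 0 0 0 0 70;0 0 0 0 0 0 70;0 0 0 0 0 0 70;0 0 0 0 0 0 70;0 0 0 0 0 0 70;0 0 0 0 0 0 70;0 0 0 0 0 0 70;0 0 0 0 0 0 70;0 0 0 0 0 0 70")

```text
time_s: 9.32
position: [502.6, 17.6, 89.5]
tcp_rot: [3.003, 0.922, 0.0]
force: [-0.3, 0.0, 0.3]
opening: 0.6
```

Call:
apply_moves(motion="0 0 0 10 0 0 70;0 0 0 20 0 0 70;0 0 0 30 0 0 70;0 0 0 30 0 0 70;0 0 0 30 0 0 70;0 0 0 30 0 0 70;0 0 0 30 0 0 70;0 0 0 30 0 0 70;0 0 0 30 0 0 70;0 0 0 30 0 0 70")

```text
time_s: 10.15
position: [502.6, 17.6, 59.4]
tcp_rot: [-2.989, 0.967, -0.0]
force: [-0.2, -1.0, 0.2]
opening: 0.0
```

```bash
python3 - <<'E'
from h import *
o=manip.get_obs(); print(o["time_s"],o["position"],yaw(o),np.degrees(o["joints"]).round(),togo(501.2,16.6,50,-43))
E
```

```text
10.15 [502.58351031  17.64984502  59.44522614] -35.86727494363829 [-11.  28. 101.   0.  51. 115.] (array([-0.5,  1.7,  9.4]), np.float64(7.1))
```

Call:
apply_moves(motion="0 -0.5 1.7 5 0 0 7;0 -0.5 1.7 10 0 0 7;0 -0.5 1.7 16 0 0 7;0 -0.5 1.7 22 0 0 7;0 -0.5 1.7 26 0 0 7;0 -0.5 1.7 30 0 0 7;0 -0.5 1.7 30 0 0 7")

```text
time_s: 10.73
position: [500.8, 16.6, 28.6]
tcp_rot: [2.928, -1.138, -0.002]
force: [0.5, -0.3, 0.8]
opening: 0.2
```

Call:
apply_moves(motion="0 -4.1 0.3 0 0 0 -7;0 -8.2 1 0 0 0 -14;0 -12.2 2.3 0 0 0 -21;0 -16 4 0 0 0 -28;0 -19.5 6.2 0 0 0 -35;0 -22.8 8.7 0 0 0 -42;0 -25.7 11.7 0 0 0 -49;0 -28.2 15 0 0 0 -56;0 -30.3 18.6 0 0 0 -63;0 -32 22.4 0 0 0 -70")

```text
time_s: 11.57
position: [463.0, 21.4, 29.7]
tcp_rot: [3.048, 0.756, 0.003]
force: [2.2, -2.2, -0.5]
opening: 0.2
```

Call:
apply_moves(motion="0 -4.1 0.3 0 0 0 -7;0 -8.2 1 0 0 0 -14;0 -12.2 2.3 0 0 0 -21;0 -16 4 0 0 0 -28;0 -19.5 6.2 0 0 0 -35;0 -22.8 8.7 0 0 0 -42;0 -25.7 11.7 0 0 0 -49;0 -28.2 15 0 0 0 -56;0 -30.3 18.6 0 0 0 -63;0 -32 22.4 0 0 0 -70")

```text
time_s: 12.4
position: [444.9, -13.1, 29.7]
tcp_rot: [2.064, 2.367, 0.001]
force: [1.6, 1.5, -0.9]
opening: 0.8
```

Call:
apply_moves(motion="0 -4.1 0.3 0 0 0 -7;0 -8.2 1 0 0 0 -14;0 -12.2 2.3 0 0 0 -21;0 -16 4 0 0 0 -28;0 -19.5 6.2 0 0 0 -35;0 -22.8 8.7 0 0 0 -42;0 -25.7 11.7 0 0 0 -49;0 -28.2 15 0 0 0 -56;0 -30.3 18.6 0 0 0 -63;0 -32 22.4 0 0 0 -70")

```text
time_s: 13.23
position: [470.5, -41.4, 29.4]
tcp_rot: [-0.333, -3.123, -0.001]
force: [-0.7, 2.6, 0.5]
opening: 0.5
```

Call:
apply_moves(motion="0 -4.1 0.3 0 0 0 -7;0 -8.2 1 0 0 0 -14;0 -12.2 2.3 0 0 0 -21;0 -16 4 0 0 0 -28;0 -19.5 6.2 -8 0 0 -35;0 -22.8 8.7 -20 0 0 -42;0 -22.8 8.7 -60 0 0 -42")

```text
time_s: 13.82
position: [493.1, -37.4, 86.5]
tcp_rot: [0.808, -3.029, -0.007]
force: [0.2, -0.1, -0.0]
opening: 0.4
```

```bash
python3 - <<'E'
from h import *
o=manip.get_obs(); print(o["position"],yaw(o))
F=[get_image("scene") for _ in range(12)]
c=np.array((478,-8.3))
for e in F: print(*[v for _,v in prof(e,c,9)])
np.save("pics/m.npy",np.array([e["color"] for e in F]))
E
```

```text
[493.07662821 -37.44857217  86.52926425] -150.12707766467204
51 53 59 52 40 36 37 39 42 70 58 40 38 38 39 42 41 42 54 138 143 116 116 113 113 119 87 132 136 136 135 135 140 135 124 61 43 53 53 60
47 51 48 38 36 37 39 36 38 57 59 44 38 38 40 42 42 45 50 133 147 125 116 113 113 120 92 126 136 136 135 135 140 135 129 89 37 38 52 54
48 53 49 41 36 37 39 37 36 51 66 51 37 38 39 42 42 45 45 121 159 128 121 113 113 119 102 112 135 136 135 135 140 135 129 110 40 41 58 55
49 55 52 45 36 36 38 37 37 44 67 56 37 38 39 42 42 45 45 100 162 148 126 124 115 120 112 106 131 136 135 135 140 135 129 120 50 46 61 67
49 53 53 49 36 36 39 38 37 41 69 59 39 38 39 41 41 45 47 81 164 150 133 125 115 120 114 108 125 136 135 135 140 135 129 120 58 49 59 69
50 52 58 50 37 36 37 38 37 39 60 64 41 38 39 42 42 45 48 62 154 159 136 125 115 120 114 118 115 135 135 135 141 135 129 120 55 50 54 67
50 52 55 50 37 36 37 38 37 37 56 66 43 38 39 42 42 45 51 57 138 165 136 125 115 120 114 125 108 133 135 135 140 135 129 120 55 52 54 65
50 52 56 50 38 36 38 39 37 37 53 66 48 38 38 41 42 46 54 62 132 172 150 125 121 120 114 131 108 131 135 135 140 135 129 117 55 52 52 65
50 52 55 50 38 36 37 39 37 37 48 65 49 38 39 42 42 46 55 70 122 175 154 131 122 120 114 133 110 125 135 135 140 135 129 117 55 52 52 64
50 52 55 50 37 36 38 39 37 37 46 66 54 39 39 42 42 45 56 70 104 175 154 131 123 120 114 134 114 120 134 135 140 135 129 117 55 52 52 63
50 53 57 50 37 36 38 38 37 38 44 60 54 40 39 41 42 46 56 75 105 175 158 132 123 120 114 134 118 119 134 135 140 135 129 117 56 53 53 63
50 55 55 50 37 36 38 39 37 38 43 60 55 40 39 41 42 45 56 83 100 173 162 133 123 120 114 134 121 115 134 135 140 135 129 117 56 53 53 63
```

```bash
python3 - <<'E'
from h import *
f=lambda a:np.degrees(-np.angle(np.sum(a*np.exp(-1j*5*np.radians(np.arange(-180,180,3))))))/5
c=np.array((478,-8.3)); d=get_image("scene")
A=np.load("pics/m.npy")
def win(im): 
    e=dict(d); e["color"]=im; return np.array([v for _,v in prof(e,c,3)],float)
W=[win(a) for a in A]+[win(d["color"])]
print([int(np.abs(W[i]-W[-1]).mean()*10) for i in range(13)])
print([round(float(np.interp(110,w[59:69],np.arange(-3,27,3))) if 0 else float(np.argmax(w[58:72])*3-6)) for w in W])
o=manip.get_obs(); print(o["time_s"],np.degrees(o["joints"]).round(),togo(457.9,-268.3,60,-66))
E
```

```text
[122, 118, 107, 87, 77, 64, 52, 37, 25, 17, 13, 6, 0]
[-6, -6, -3, -3, 0, 6, 6, 9, 9, 9, 9, 12, 12]
14.4667 [ -18.   25.  101.    0.   54. -137.] (array([ 145.2, -182.3,   29.1]), np.float64(-84.6))
```

Call:
apply_moves(motion="0 25 -30 0 0 0 7;0 48 -60 0 0 0 14;0 72 -90 0 0 0 21;0 96 -120 0 0 0 28;0 120 -150 0 0 0 35;0 145 -182.3 0 0 0 42;0 145 -182.3 0 0 0 49;0 145 -182.3 0 0 0 56;0 145 -182.3 0 0 0 63;0 145 -182.3 0 0 0 70")

```text
time_s: 15.3
position: [458.0, -268.5, 89.2]
tcp_rot: [-1.098, -2.943, -0.0]
force: [-0.4, 0.5, 0.6]
opening: 0.2
```

```bash
python3 - <<'E'
from h import *
print(spin((478,-8.3),3),spin((500,226.6),1)); d=get_image("scene"); print(*[v for _,v in prof(d,np.array((478,-8.3)),9)])
E
```

```text
[(15.35, np.float64(-3.5)), (15.4, np.float64(-3.5)), (15.45, np.float64(-3.5))] [(15.5, np.float64(27.2))]
91 96 98 118 119 64 47 47 47 48 51 71 89 53 48 49 49 52 62 89 93 173 164 135 125 123 117 137 127 117 136 138 143 139 132 136 128 93 55 75
```

Call:
apply_moves(motion="0 0 0 0 0 0 70;0 0 0 0 0 0 70;0 0 0 0 0 0 70;0 0 0 0 0 0 70;0 0 0 0 0 0 70;0 0 0 0 0 0 70;0 0 0 0 0 0 70;0 0 0 0 0 0 70;0 0 0 0 0 0 70;0 0 0 0 0 0 70")

```text
time_s: 16.38
position: [458.3, -268.2, 89.4]
tcp_rot: [2.585, 1.785, -0.0]
force: [0.1, 0.9, 0.7]
opening: 0.9
```

Call:
apply_moves(motion="0 0 0 0 0 0 70;0 0 0 0 0 0 70;0 0 0 0 0 0 70;0 0 0 0 0 0 70;0 0 0 0 0 0 70;0 0 0 0 0 0 70;0 0 0 0 0 0 70;0 0 0 0 0 0 70;0 0 0 0 0 0 70;0 0 0 0 0 0 70")

```text
time_s: 17.22
position: [458.3, -268.2, 89.4]
tcp_rot: [3.141, -0.02, -0.0]
force: [0.8, 0.0, -0.2]
opening: 0.2
```

Call:
apply_moves(motion="0 0 0 10 0 0 65;0 0 0 20 0 0 65;0 0 0 30 0 0 65;0 0 0 30 0 0 65;0 0 0 30 0 0 65;0 0 0 30 0 0 65;0 0 0 30 0 0 65;0 0 0 30 0 0 65;0 0 0 30 0 0 65;0 0 0 30 0 0 65")

```text
time_s: 18.05
position: [458.3, -268.2, 59.4]
tcp_rot: [-2.64, 1.703, -0.0]
force: [0.0, -0.5, -0.3]
opening: 0.7
```

```bash
python3 - <<'E'
from h import *
o=manip.get_obs(); print(o["time_s"],np.degrees(o["joints"]).round(),togo(457.9,-268.3,29.5,-66)); print(spin((478,-8.3),1))
E
```

```text
18.05 [-43.  31.  96.   0.  53. 113.] (array([-0.1,  0.4, 29.9]), np.float64(0.3))
[(18.1, np.float64(-3.5))]
```

Call:
apply_moves(motion="0 0 0 5 0 0 0;0 0 0 10 0 0 0;0 0 0 16 0 0 0;0 0 0 22 0 0 0;0 0 0 26 0 0 0;0 0 0 30 0 0 0;0 0 0 30 0 0 0")

```text
time_s: 18.68
position: [457.9, -268.0, 28.5]
tcp_rot: [-2.641, 1.7, 0.002]
force: [-0.2, -0.3, -0.4]
opening: 0.4
```

Call:
apply_moves(motion="0 4.1 -0.3 0 0 0 -7;0 8.2 -1 0 0 0 -14;0 12.2 -2.3 0 0 0 -21;0 16 -4 0 0 0 -28;0 19.5 -6.2 0 0 0 -35;0 22.8 -8.7 0 0 0 -42;0 25.7 -11.7 0 0 0 -49;0 28.2 -15 0 0 0 -56;0 30.3 -18.6 0 0 0 -63;0 32 -22.4 0 0 0 -70")

```text
time_s: 19.52
position: [491.8, -288.1, 29.4]
tcp_rot: [-3.138, -0.132, 0.001]
force: [-1.8, 0.4, 0.2]
opening: 0.4
```

Call:
apply_moves(motion="0 4.1 -0.3 0 0 0 -7;0 8.2 -1 0 0 0 -14;0 12.2 -2.3 0 0 0 -21;0 16 -4 0 0 0 -28;0 19.5 -6.2 0 0 0 -35;0 22.8 -8.7 0 0 0 -42;0 25.7 -11.7 0 0 0 -49;0 28.2 -15 0 0 0 -56;0 30.3 -18.6 0 0 0 -63;0 32 -22.4 0 0 0 -70")

```text
time_s: 20.35
position: [522.3, -263.5, 29.6]
tcp_rot: [2.495, 1.908, -0.0]
force: [-1.1, -1.0, 0.4]
opening: 0.4
```

Call:
apply_moves(motion="0 4.1 -0.3 0 0 0 -7;0 8.2 -1 0 0 0 -14;0 12.2 -2.3 0 0 0 -21;0 16 -4 0 0 0 -28;0 19.5 -6.2 0 0 0 -35;0 22.8 -8.7 0 0 0 -42;0 25.7 -11.7 0 0 0 -49;0 28.2 -15 0 0 0 -56;0 30.3 -18.6 0 0 0 -63;0 32 -22.4 0 0 0 -70")

```text
time_s: 21.18
position: [509.3, -226.9, 29.7]
tcp_rot: [0.949, 2.993, -0.002]
force: [0.8, -2.2, -1.5]
opening: 0.1
```

Call:
apply_moves(motion="0 4.1 -0.3 0 0 0 -7;0 8.2 -1 0 0 0 -14;0 12.2 -2.3 0 0 0 -21;0 16 -4 0 0 0 -28;0 19.5 -6.2 -8 0 0 -35;0 22.8 -8.7 -20 0 0 -42;0 22.8 -8.7 -60 0 0 -42")

```text
time_s: 21.77
position: [482.9, -218.9, 86.2]
tcp_rot: [0.187, -3.129, -0.009]
force: [0.3, 0.5, -1.5]
opening: 0.3
```

```bash
python3 - <<'E'
from h import *
o=manip.get_obs(); print(o["position"],yaw(o),np.degrees(o["joints"]).round())
F=[get_image("scene") for _ in range(12)]
c=np.array((489,-254.5))
for e in F: print(*[v for _,v in prof(e,c,9)])
E
```

```text
[ 482.92116339 -218.93026105   86.18805075] -173.1757148235748 [ -37.   29.   95.   -0.   57. -134.]
76 51 60 77 87 88 91 97 98 88 79 42 34 35 36 57 64 50 40 40 43 56 72 64 95 84 103 122 112 109 113 116 83 46 98 114 118 116 115 114
76 51 59 77 87 88 91 97 97 88 79 42 34 35 36 57 63 50 39 40 42 56 72 64 88 78 100 110 106 109 113 116 83 45 101 119 118 116 115 114
76 51 60 77 87 88 91 96 97 87 79 41 34 35 36 56 63 50 39 40 42 56 72 64 87 76 103 111 107 108 113 116 83 45 101 115 118 116 115 114
75 51 60 77 88 87 91 97 97 87 79 42 34 34 35 57 63 50 39 39 42 56 72 64 88 76 105 117 107 108 112 116 83 45 99 114 118 116 115 114
76 51 60 77 87 87 91 97 97 87 79 41 34 35 36 57 63 50 39 39 42 56 72 64 87 79 105 117 108 108 113 116 83 45 99 114 118 116 115 114
76 51 60 77 88 88 91 97 97 88 79 41 34 35 36 56 64 50 39 39 42 56 72 64 90 81 105 121 109 108 113 116 83 45 99 114 118 116 115 114
76 51 60 76 87 87 91 97 97 87 79 41 34 35 36 57 63 50 40 39 42 56 72 64 90 81 105 121 109 108 113 117 83 45 98 113 118 116 115 114
76 51 60 76 87 88 91 97 97 87 79 41 34 35 36 56 63 50 39 39 42 56 72 64 90 81 105 121 109 108 112 116 82 45 98 112 118 116 115 114
76 51 60 77 87 88 90 97 97 88 79 42 34 35 36 57 63 50 40 39 42 56 72 64 90 81 105 121 109 108 113 116 83 45 98 112 118 116 115 113
76 51 59 77 88 88 91 97 97 87 79 42 34 35 36 57 63 50 39 39 43 56 72 64 90 81 105 121 109 108 112 116 83 45 98 112 118 116 115 113
76 51 60 77 87 87 90 97 97 87 79 41 34 35 36 57 63 50 39 39 42 56 72 64 90 81 105 121 109 108 113 116 83 45 98 112 118 116 115 114
76 51 60 77 88 87 91 97 97 88 79 42 34 34 36 57 63 50 39 39 42 56 72 64 90 81 105 121 109 108 113 116 83 45 98 112 118 116 115 114
```

Fan R was stationary from the first frame after lift-out, so it binds. Fan M crept on for over 0.6 s, so it runs free. Fan L gets a short second spin with frames taken straight after.

```bash
python3 - <<'E'
from h import *
print(togo(529.4,243.6,86,120))
E
```

```text
(array([-95.9, 455.9,   3.2]), np.float64(-293.6))
```

Call:
apply_moves(motion="0 -8 38 0 0 0 7;0 -16 76 0 0 0 14;0 -24 114 0 0 0 21;0 -32 152 0 0 0 28;0 -40 190 0 0 0 35;0 -48 228 0 0 0 42;0 -56 266 0 0 0 49;0 -64 304 0 0 0 56;0 -72 342 0 0 0 63;0 -80 380 0 0 0 66")

```text
time_s: 23.2
position: [520.6, 150.7, 89.3]
tcp_rot: [-1.53, -2.744, 0.0]
force: [0.2, -1.1, 0.8]
opening: 0.8
```

```bash
python3 - <<'E'
from h import *
print(togo(529.4,243.6,60,120))
E
```

```text
(array([74.4, 56.3, 29.3]), np.float64(1.7))
```

Call:
apply_moves(motion="0 24 18 10 0 0 2;0 48 36 20 0 0 2;0 74.4 56.3 29 0 0 2;0 74.4 56.3 29 0 0 2;0 74.4 56.3 29 0 0 2;0 74.4 56.3 40 0 0 2;0 74.4 56.3 48 0 0 2;0 74.4 56.3 54 0 0 2;0 74.4 56.3 59 0 0 2;0 74.4 56.3 59 0 0 2")

```text
time_s: 24.03
position: [530.1, 241.8, 34.2]
tcp_rot: [1.571, 2.719, 0.004]
force: [-13.3, 0.8, 38.5]
opening: 0.5
```

Call:
apply_moves(motion="0 4.1 -0.3 0 0 0 -7;0 8.2 -1 0 0 0 -14;0 12.2 -2.3 0 0 0 -21;0 16 -4 0 0 0 -28;0 19.5 -6.2 0 0 0 -35;0 22.8 -8.7 0 0 0 -42;0 25.7 -11.7 0 0 0 -49;0 28.2 -15 0 0 0 -56;0 30.3 -18.6 -20 0 0 -63;0 32 -22.4 -60 0 0 -70")

```text
time_s: 24.87
position: [491.7, 256.9, 87.4]
tcp_rot: [0.281, -3.121, 0.002]
force: [0.1, 0.4, -0.3]
opening: 0.2
```

```bash
python3 - <<'E'
from h import *
o=manip.get_obs(); print(o["position"],yaw(o),np.degrees(o["joints"]).round())
F=[get_image("scene") for _ in range(14)]
c=np.array((500,226.6))
for e in F[::1]: print(*[v for _,v in prof(e,c,9)])
E
```

```text
[491.68464336 256.85876387  87.4444484 ] -169.72041846626746 [ 15.  31.  91.  -0.  59. -85.]
41 45 58 58 54 60 56 80 70 53 50 52 53 62 61 57 52 98 83 107 89 104 119 123 96 58 102 114 117 118 119 120 81 49 92 114 120 120 119 90
42 44 58 57 55 61 56 80 70 53 50 52 53 62 61 57 53 98 82 108 90 104 119 123 92 56 102 114 117 119 119 120 81 49 92 114 120 120 119 90
42 45 58 58 55 60 56 80 70 53 50 52 53 62 61 57 53 98 82 107 90 104 119 123 92 56 102 114 117 119 119 120 82 49 92 114 120 121 119 90
42 45 58 57 54 60 56 80 70 53 50 52 53 62 61 57 53 97 81 108 90 103 119 123 92 56 102 114 116 118 119 120 82 49 92 114 120 120 119 90
41 44 58 58 54 61 56 81 70 54 50 52 53 62 61 57 53 98 82 107 90 104 119 123 92 56 102 114 117 119 119 120 81 49 92 114 120 120 119 90
41 45 58 57 54 60 56 80 70 53 49 52 53 62 61 57 53 97 82 108 90 104 119 124 92 56 102 114 117 119 119 120 82 49 92 114 120 121 119 89
42 45 58 57 54 60 56 80 70 53 50 52 53 62 61 57 52 97 81 107 90 104 119 123 92 56 102 114 117 119 119 120 81 49 92 114 120 120 119 90
42 45 58 58 55 60 56 81 70 53 50 52 53 62 62 57 53 97 81 107 90 103 1
[... 168 characters left out ...]
20 81 49 92 114 120 121 119 89
42 45 58 58 54 60 56 80 70 53 50 52 52 62 61 57 53 97 81 107 90 103 119 123 92 56 102 114 117 118 120 120 82 49 92 114 119 120 119 90
42 44 58 57 54 61 56 80 70 53 50 52 53 62 61 56 53 97 81 107 90 104 119 123 92 56 102 114 117 118 119 120 82 50 92 114 120 121 119 90
42 45 58 57 54 61 56 81 70 53 50 52 53 62 61 57 53 97 81 107 90 104 119 123 92 56 102 114 117 118 119 120 82 50 92 114 120 120 119 90
42 44 58 58 54 60 56 81 70 53 50 52 53 62 61 57 53 97 82 107 89 104 119 123 92 56 102 114 117 119 119 120 81 49 92 114 120 120 119 90
41 44 58 58 54 60 56 80 70 53 50 52 53 62 61 57 54 98 81 108 90 103 119 123 92 56 102 114 117 118 119 120 81 49 92 114 119 120 119 90
```

The second descent landed on a blade (38 N, at the fingertip), so that test isn't clean. I'll measure the blade phase against the first picture and repeat it.

```bash
python3 - <<'E'
from h import *
print(togo(480,20,87.4,-169.7))
E
```

```text
(array([  54.9, -232.3,    2.8]), np.float64(-0.3))
```

Call:
apply_moves(motion="0 9 -39 0 0 0 7;0 18 -78 0 0 0 14;0 27 -117 0 0 0 21;0 36 -156 0 0 0 28;0 45 -194 0 0 0 35;0 54 -232 0 0 0 42;0 54 -232 0 0 0 49;0 54 -232 0 0 0 49")

```text
time_s: 26.23
position: [481.0, 18.8, 90.5]
tcp_rot: [1.06, 2.957, 0.0]
force: [0.4, 0.7, -0.7]
opening: 0.6
```

```bash
cat >> h.py <<'E'
def phase(c0,c1):
    d=get_image("top"); e=dict(d); e["color"]=cv2.imread("pics/top0.png")
    A=np.array([v for _,v in prof(e,np.array(c0),3)])<70; B=np.array([v for _,v in prof(d,np.array(c1),3)])<70
    sc=[(A==np.roll(B,-s)).mean() for s in range(120)]
    f=frame(d,np.array(c1))
    return [(s*3,round(sc[s],2)) for s in np.argsort(sc)[::-1][:6]],np.round(f[:3],1),np.round(f[3],1)
E
python3 - <<'E'
from h import *
print(phase((500,226.6),(500,226.6)))
o=manip.get_obs(); print(np.degrees(o["joints"]).round(),yaw(o))
d=get_image("top"); print(frame(d,np.array((489,-254.5))), *["%d:%d"%t for t in prof(d,np.array((500,226.6)),6)])
cv2.imwrite("pics/t2.png",np.hstack([cv2.resize(x[190:275,160:245],(400,400),interpolation=cv2.INTER_CUBIC) for x in (cv2.imread("pics/top0.png"),d["color"])]))
E
```

```text
([(np.int64(321), np.float64(0.88)), (np.int64(324), np.float64(0.88)), (np.int64(33), np.float64(0.87)), (np.int64(36), np.float64(0.87)), (np.int64(327), np.float64(0.85)), (np.int64(39), np.float64(0.85))], array([494.5, 229.6,  -4. ]), array([126.9, 127.3]))
[-12.  23. 104.   0.  54. -63.] 141.05275246614133
(487.2745361328125, -250.39883422851562, 15.110106468200684, (126.65865325927734, 133.3963623046875)) -180:33 -174:22 -168:22 -162:20 -156:37 -150:99 -144:146 -138:154 -132:155 -126:157 -120:174 -114:172 -108:74 -102:33 -96:36 -90:42 -84:103 -78:159 -72:165 -66:165 -60:160 -54:136 -48:112 -42:118 -36:119 -30:137 -24:105 -18:53 -12:49 -6:76 0:132 6:128 12:163 18:171 24:126 30:121 36:115 42:108 48:62 54:23 60:24 66:24 72:44 78:103 84:132 90:129 96:134 102:138 108:126 114:67 120:22 126:22 132:22 138:21 144:63 150:123 156:154 162:160 168:161 174:106
```

View pics/t2.png

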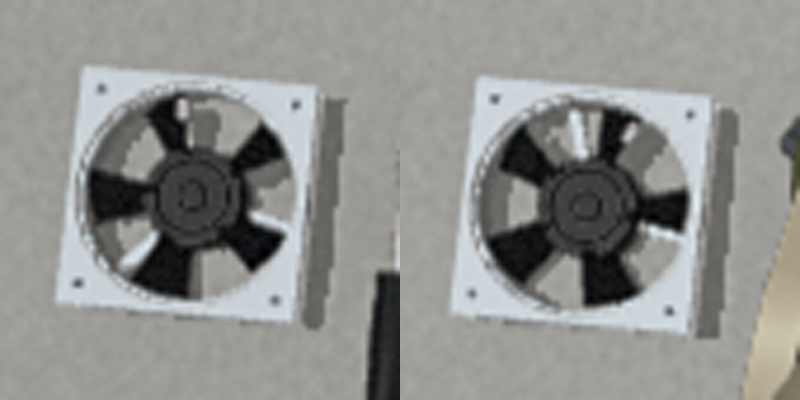

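```bash
python3 - <<'E'
from h import *
print(togo(528,235.5,60,100))
E
```

```text
(array([ 97.7, 196.9,  30.5]), np.float64(41.2))
```

Call:
apply_moves(motion="0 16 33 5 0 0 7;0 32 66 10 0 0 14;0 48 99 15 0 0 21;0 64 132 20 0 0 28;0 80 165 20 0 0 35;0 98 197 20 0 0 41;0 98 197 20 0 0 41;0 98 197 30 0 0 41;0 98 197 42 0 0 41;0 98 197 48 0 0 41")

```text
time_s: 27.17
position: [527.4, 234.8, 40.1]
tcp_rot: [-2.014, -2.408, 0.004]
force: [-0.6, -0.8, -1.7]
opening: 0.4
```

Call:
apply_moves(motion="0 0 0 3 0 0 0;0 0 0 5 0 0 0")

```text
time_s: 27.33
position: [528.4, 234.5, 36.6]
tcp_rot: [-2.018, -2.406, 0.002]
force: [-1.2, -0.0, -0.7]
opening: 0.4
```

```bash
python3 - <<'E'
from h import *
print(togo(528,235.5,29,100), manip.get_obs()["force"])
E
```

```text
(array([ 1.1, -0.2,  7.6]), np.float64(0.0)) [-1.15886456 -0.03643797 -0.7452293 ]
```

Call:
apply_moves(motion="0 1 0 2 0 0 0;0 1 0 4 0 0 0;0 1 0 7 0 0 0;0 1 0 7 0 0 0")

```text
time_s: 27.67
position: [528.4, 236.1, 30.1]
tcp_rot: [-2.019, -2.407, 0.0]
force: [0.2, 0.3, 0.5]
opening: 0.7
```

Now it's cleanly inside the gap. I'll sweep 98°, lift in motion and watch.

Call:
apply_moves(motion="0 4.1 -0.3 0 0 0 -7;0 8.2 -1 0 0 0 -14;0 12.2 -2.3 0 0 0 -21;0 16 -4 0 0 0 -28;0 19.5 -6.2 0 0 0 -35;0 22.8 -8.7 0 0 0 -42;0 25.7 -11.7 0 0 0 -49;0 28.2 -15 0 0 0 -56;0 30.3 -18.6 0 0 0 -63;0 32 -22.4 0 0 0 -70")

```text
time_s: 28.5
position: [500.8, 264.0, 30.6]
tcp_rot: [0.264, 3.13, 0.0]
force: [-0.1, -0.5, -0.0]
opening: 1.1
```

Call:
apply_moves(motion="0 4.1 -0.3 0 0 0 -7;0 8.2 -1 -6 0 0 -14;0 12.2 -2.3 -40 0 0 -21")

```text
time_s: 28.75
position: [485.8, 262.9, 66.8]
tcp_rot: [0.31, -3.118, 0.002]
force: [-0.3, -0.3, -0.7]
opening: 0.5
```

```bash
python3 - <<'E'
from h import *
F=[get_image("scene") for _ in range(14)]
c=np.array((494.5,229.6))
for e in F: print(*[v for _,v in prof(e,c,9)])
E
```

```text
118 116 116 90 65 61 53 48 44 43 45 65 56 43 43 43 43 45 47 56 64 118 126 112 108 111 106 104 118 119 120 120 121 122 103 51 64 104 116 120
117 116 116 107 77 60 54 49 44 43 44 53 63 47 43 43 43 45 48 58 54 116 141 112 108 111 112 99 110 118 120 120 121 123 124 81 50 87 109 116
114 116 116 112 95 62 54 49 44 43 43 46 64 50 44 43 43 45 47 60 66 85 148 125 112 111 113 105 105 109 119 120 122 124 124 106 44 78 99 109
109 115 116 111 108 73 55 48 44 43 43 43 60 50 45 43 43 44 47 58 82 67 137 127 111 111 113 113 113 97 119 120 121 123 124 118 60 65 87 101
104 111 114 110 109 88 55 50 45 43 43 42 58 50 44 44 43 45 47 57 94 59 121 131 111 110 113 116 112 92 113 120 121 123 124 120 89 56 82 95
98 108 113 108 105 103 56 50 45 42 43 42 51 50 43 44 43 45 47 56 101 64 92 131 113 110 113 116 109 93 101 120 121 123 122 120 106 54 72 85
96 101 110 107 99 106 66 50 46 42 43 42 44 47 43 44 43 45 47 56 107 77 71 126 113 111 113 117 114 82 82 118 121 123 122 120 118 67 72 82
92 98 107 103 96 106 72 51 47 42 43 42 43 45 44 44 44 45 47 54 104 93 59 118 113 110 113 116 116 96 77 115 121 123 121 119 119 80 65 76
87 94 106 104 92 103 81 56 46 43 43 43 42 44 43 44 44 44 47 53 107 100 55 106 113 111 113 116 117 106 72 111 121 122 118 119 120 95 63 72
86 89 104 100 89 98 88 59 48 42 43 42 42 43 42 44 44 45 47 54 106 108 58 101 113 110 113 116 117 105 72 99 121 122 119 120 119 106 67 73
85 89 104 99 89 97 94 61 48 43 43 43 43 44 43 44 44 44 47 54 100 114 63 90 113 111 113 116 117 110 70 94 121 122 120 121 120 110 71 70
85 87 100 98 89 96 93 63 48 42 43 43 43 43 42 43 44 45 47 53 94 118 69 84 112 110 113 116 117 109 75 89 121 123 123 120 120 112 71 67
83 85 101 98 89 93 91 63 48 43 43 42 42 43 43 43 44 45 48 53 96 121 69 83 112 111 113 117 117 112 84 87 120 123 123 120 119 116 75 65
83 86 100 98 89 93 92 64 48 43 43 43 42 43 43 43 44 44 47 53 95 120 69 81 111 110 113 116 117 111 83 86 120 123 123 120 119 116 75 64
```

L coasts for over 0.6 s, as M did, so L and M run free and only R binds. Next I'll open the gripper to use both fingers as a wide pusher, and re-measure R and the jar.

```bash
python3 - <<'E'
from h import *
d=get_image("top"); print("jar",ray(d,[(432,296)],40).round(0), "clearBottle",ray(d,[(490,190)],60).round(0))
f=frame(d,np.array((489,-252.5)),185); print("R",np.round(f[:3],1),f[3], hub(d,(392,239)))
o=manip.get_obs(); print(o["time_s"],np.degrees(o["joints"]).round(),yaw(o),togo(393,-276,87,-165))
E
```

```text
jar [[ 351. -351.   40.]] clearBottle [[ 615. -495.   60.]]
R [ 487.2 -250.9   14.9] (125.95645904541016, 132.1464385986328) [ 488.86799595 -248.50915719]
29.5 [ 16.  32.  92.  -0.  56. -85.] -168.99425602824292 (array([ 196.7, -511.5,  -16.7]), np.float64(-4.0))
```

Call:
apply_moves(motion="1 15 -38 -17 0 0 -4;1 30 -76 -17 0 0 -4;1 45 -114 -17 0 0 -4;1 60 -153 -17 0 0 -4;1 74 -192 -17 0 0 -4;1 88 -230 -17 0 0 -4;1 103 -268 -17 0 0 -4;1 118 -306 -17 0 0 -4;1 132 -344 -17 0 0 -4;1 147 -382 -17 0 0 -4")

```text
time_s: 30.33
position: [416.5, -141.3, 87.7]
tcp_rot: [-0.41, 3.114, -0.001]
force: [0.6, -0.1, 0.3]
opening: 65.0
```

```bash
python3 - <<'E'
from h import *
print(togo(393,-275,70,-165)); d=get_image("top")
print(phase((500,226.6),(495,229.6)))
E
```

```text
(array([  57.4, -123. ,   17.7]), np.float64(0.0))
([(np.int64(18), np.float64(0.94)), (np.int64(21), np.float64(0.91)), (np.int64(90), np.float64(0.91)), (np.int64(93), np.float64(0.91)), (np.int64(306), np.float64(0.89)), (np.int64(309), np.float64(0.88))], array([494.5, 229.6,  -4. ]), array([126.9, 127.3]))
```

Call:
apply_moves(motion="1 14 -30 0 0 0 0;1 28 -61 0 0 0 0;1 43 -92 8 0 0 0;1 57 -123 17 0 0 0;1 57 -123 17 0 0 0;1 57 -123 17 0 0 0;1 57 -123 40 0 0 0;1 57 -123 60 0 0 0;1 57 -123 75 0 0 0;1 57 -123 75 0 0 0")

```text
time_s: 31.27
position: [393.4, -270.4, 10.5]
tcp_rot: [0.413, -3.112, -0.006]
force: [0.3, 0.4, 0.1]
opening: 88.4
```

```bash
python3 - <<'E'
from h import *
o=manip.get_obs(); print(o["position"],o["opening"],yaw(o),np.degrees(o["joints"]).round())
s=get_image("scene"); cv2.imwrite("pics/r1.png",cv2.resize(s["color"][190:350,60:260],(750,600)))
E
```

```text
[ 393.42464844 -270.35476069   10.49164404] 88.40918863126065 -164.89699051483925 [ -49.   31.  107.    0.   43. -154.]
```

View pics/r1.png

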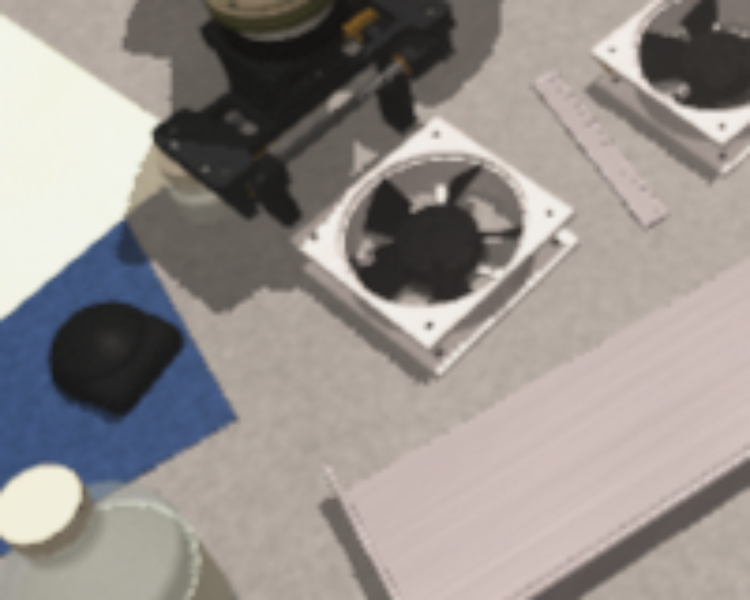

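```bash
cat >> h.py <<'E'
def push_rows(pts):
    for p in pts: s,t=togo(*p[:3],p[3]-180); t=(t+180)%360-180; print("1 %.0f %.0f %.0f 0 0 %.0f"%(*s,t))
E
python3 - <<'E'
from h import *
c0=np.array([487.5,-252]); r=np.array([.9993,-.0384])
P=[]
for adv,yw,b in [(0,14.9,84),(0,14.9,74)]+[(3+a*12,14.9-a*2.2,71.5) for a in range(1,9)]:
    y=np.radians(yw); p=c0+adv*r-b*np.array([np.cos(y),np.sin(y)]); P.append((*p,10,yw)); print(p.round(),yw)
push_rows(P)
E
```

```text
[ 406. -274.] 14.9
[ 416. -271.] 14.9
[ 433. -268.] 12.7
[ 444. -266.] 10.5
[ 456. -264.] 8.3
[ 467. -262.] 6.1
[ 479. -259.] 3.9000000000000004
[ 491. -257.] 1.6999999999999993
[ 503. -255.] -0.5000000000000018
[ 515. -252.] -2.700000000000001
1 -11 -6 2 0 0 0
1 -21 -6 2 0 0 0
1 -38 -7 2 0 0 2
1 -50 -8 2 0 0 5
1 -62 -9 2 0 0 7
1 -73 -10 2 0 0 9
1 -85 -11 2 0 0 11
1 -97 -12 2 0 0 13
1 -110 -12 2 0 0 16
1 -122 -14 2 0 0 18
```

Call:
apply_moves(motion="1 -11 -6 0 0 0 0;1 -21 -6 0 0 0 0;1 -38 -7 0 0 0 2;1 -50 -8 0 0 0 5;1 -62 -9 0 0 0 7;1 -73 -10 0 0 0 9;1 -85 -11 0 0 0 11;1 -97 -12 0 0 0 13;1 -110 -12 0 0 0 15;1 -122 -14 0 0 0 17")

```text
time_s: 32.15
position: [516.1, -253.4, 13.6]
tcp_rot: [-0.055, -3.14, -0.0]
force: [-4.3, 0.9, 1.1]
opening: 87.6
```

```bash
python3 - <<'E'
from h import *
o=manip.get_obs(); print(o["force"],o["position"],yaw(o)); d=get_image("top")
f=frame(d,np.array((585,-253)),185); print("R",np.round(f[:3],1),f[3])
s=get_image("top"); cv2.imwrite("pics/r2.png",cv2.resize(s["color"][110:270,300:500],(750,600)))
push_rows([(590,-255,10,-2.2)])
E
```

```text
[-4.31783929  0.91775728  1.11527006] [ 516.06620189 -253.44873038   13.55934808] 177.99686123104897
R [ 599.4 -254.4   -2. ] (131.69288635253906, 100.79769897460938)
1 -73 1 4 0 0 0
```

View pics/r2.png

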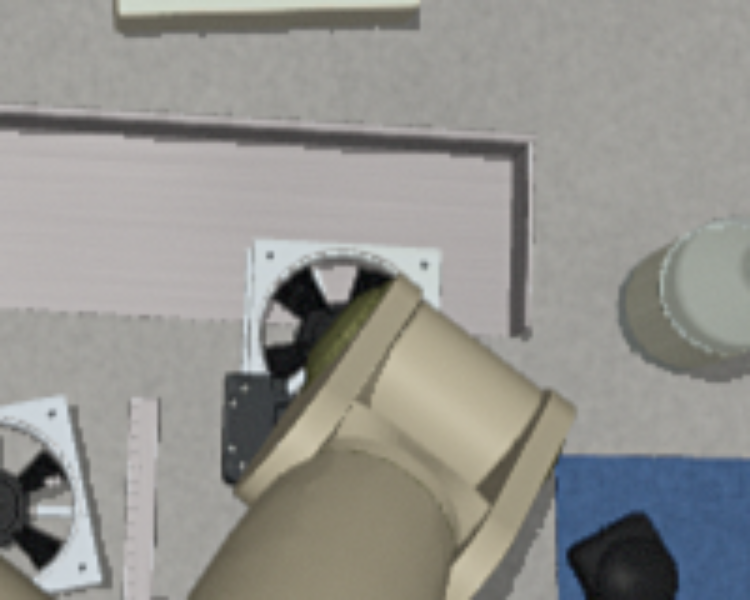

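Call:
apply_moves(motion="1 -10 0 2 0 0 0;1 -20 0 4 0 0 0;1 -30 0 4 0 0 0;1 -40 0 4 0 0 0;1 -50 0 4 0 0 0;1 -58 0 4 0 0 0;1 -66 0 4 0 0 0;1 -70 0 4 0 0 0;1 -72 0 4 0 0 0;1 -74 0 4 0 0 0")

```text
time_s: 33.08
position: [588.8, -257.2, 9.0]
tcp_rot: [-0.053, -3.14, -0.0]
force: [-6.1, 0.6, 4.4]
opening: 88.4
```

Call:
apply_moves(motion="1 -2 0 0 0 0 0;1 -3 0 0 0 0 0;1 -4 0 0 0 0 0")

```text
time_s: 33.33
position: [592.7, -257.5, 9.0]
tcp_rot: [-0.053, -3.14, -0.0]
force: [-5.9, 0.3, 4.0]
opening: 88.3
```

Call:
apply_moves(motion="1 -1 0 0 0 0 0;1 -2 0 0 0 0 0;1 -2 0 0 0 0 0")

```text
time_s: 33.58
position: [594.9, -257.6, 9.0]
tcp_rot: [-0.053, -3.141, 0.0]
force: [-5.5, 0.5, 4.0]
opening: 88.1
```

Call:
apply_moves(motion="1 -1 0 0 0 0 0;1 -2 0 0 0 0 0;1 -2 0 0 0 0 0")

```text
time_s: 33.83
position: [596.9, -257.6, 8.9]
tcp_rot: [-0.054, -3.141, 0.0]
force: [-5.0, 0.3, 4.1]
opening: 88.0
```

Call:
apply_moves(motion="1 -1 0 0 0 0 0;1 -2 0 0 0 0 0;1 -2 0 0 0 0 0")

```text
time_s: 34.08
position: [597.5, -257.6, 8.9]
tcp_rot: [-0.053, -3.136, -0.001]
force: [-15.0, 1.2, 9.8]
opening: 88.3
```

```bash
python3 - <<'E'
from h import *
d=get_image("top"); o=manip.get_obs(); print(o["position"],o["force"])
im=d["color"][:, :]
for c in (375,395,405): print(c,[int(v) for v in im[118:175,c].max(1)])
E
```

```text
[ 597.49280899 -257.66483435    8.96230605] [-14.47555863   1.94400896   9.22713793]
375 [107, 155, 160, 161, 157, 158, 157, 157, 159, 155, 157, 158, 162, 161, 160, 161, 159, 161, 157, 156, 154, 155, 159, 151, 175, 158, 138, 206, 215, 213, 213, 212, 211, 215, 214, 199, 193, 152, 105, 49, 17, 7, 24, 90, 178, 184, 179, 177, 175, 173, 175, 180, 183, 118, 40, 9, 16]
395 [154, 160, 157, 160, 160, 159, 161, 161, 161, 159, 157, 151, 153, 153, 154, 154, 155, 159, 160, 160, 155, 155, 161, 155, 140, 159, 161, 157, 188, 189, 149, 102, 94, 95, 96, 69, 67, 80, 87, 102, 106, 96, 101, 119, 162, 170, 169, 169, 167, 167, 167, 167, 168, 167, 167, 169, 168]
405 [156, 160, 155, 158, 158, 154, 154, 155, 155, 154, 155, 156, 157, 156, 154, 150, 151, 153, 158, 155, 155, 155, 155, 155, 155, 152, 177, 140, 131, 139, 152, 157, 162, 166, 167, 167, 167, 164, 166, 169, 169, 170, 171, 123, 92, 108, 173, 191, 196, 196, 198, 196, 196, 195, 193, 191, 187]
```

Call:
apply_moves(motion="1 -1 0 0 0 0 0;1 -1 0 0 0 0 0")

```text
time_s: 34.3
position: [597.5, -257.7, 9.0]
tcp_rot: [-0.053, -3.134, -0.002]
force: [-21.8, 1.9, 13.1]
opening: 88.4
```

Call:
apply_moves(motion="1 10 0 0 0 0 0;1 40 0 0 0 0 0;1 70 0 -20 0 0 0;1 75 0 -60 0 0 0;1 75 20 -90 0 0 0;1 75 60 -90 0 0 0;1 75 100 -90 0 0 0;1 75 140 -90 0 0 0;1 75 180 -90 0 0 0;1 75 220 -90 0 0 0")

```text
time_s: 35.13
position: [532.9, -33.4, 98.9]
tcp_rot: [0.054, 3.139, -0.0]
force: [1.3, 0.0, -0.3]
opening: 88.2
```

```bash
python3 - <<'E'
from h import *
o=manip.get_obs(); print(o["position"],o["force"],yaw(o)); d=get_image("top")
f=frame(d,np.array((669,-258)),190); print("R",np.round(f[:3],1),np.round(f[3],1))
cs=cv2.resize(d["color"][110:270,130:460],(800,388),interpolation=cv2.INTER_CUBIC); cv2.imwrite("pics/r3.png",cs)
f=frame(d,np.array((495,229.6)),182); print("L",np.round(f[:3],1),np.round(f[3],1))
print(*["%d:%d"%t for t in prof(d,np.array((669,-258)),9)])
E
```

```text
[532.86226205 -33.42198064  98.91723866] [ 1.27817713e+00  5.12690152e-04 -2.96607208e-01] 178.0152833564442
R [ 666.9 -256.8   -1.9] [130.6 124.6]
L [494.5 229.6  -3.8] [127.1 127. ]
-180:20 -171:95 -162:182 -153:179 -144:179 -135:179 -126:129 -117:127 -108:28 -99:59 -90:152 -81:150 -72:148 -63:143 -54:116 -45:73 -36:20 -27:28 -18:40 -9:115 0:145 9:149 18:159 27:110 36:17 45:19 54:23 63:44 72:169 81:180 90:184 99:66 108:22 117:23 126:45 135:198 144:168 153:171 162:180 171:57
```

View pics/r3.png

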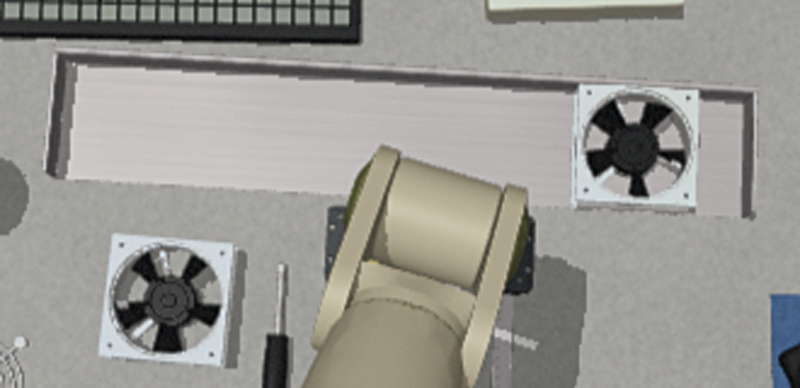

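R is square and against the back wall. L was dragged about 6 mm (−5.5, +3) by the bad descent, so I'll nudge it back in x from its rear face. M gets checked on the way.

```bash
python3 - <<'E'
from h import *
print(togo(405,236,60,176))
E
```

```text
(array([135.4, 259.2,  39.3]), np.float64(2.3))
```

Call:
apply_moves(motion="1 18 35 0 0 0 2;1 36 70 0 0 0 2;1 54 105 0 0 0 2;1 72 140 0 0 0 2;1 90 175 0 0 0 2;1 108 210 0 0 0 2;1 126 245 10 0 0 2;1 135 259 30 0 0 2;1 135 259 50 0 0 2;1 135 259 60 0 0 2")

```text
time_s: 36.02
position: [405.9, 228.9, 37.1]
tcp_rot: [-0.105, -3.139, 0.0]
force: [0.1, 0.0, 1.1]
opening: 88.4
```

```bash
python3 - <<'E'
from h import *
print(togo(429.7,234.5,12,176),manip.get_obs()["position"],manip.get_obs()["opening"])
d=get_image("top"); 
for c,th in(((478,-8.3),178),((667,-257),190)): f=frame(d,np.array(c),th); print(np.round(f[:3],1),np.round(f[3],1))
print("M",phase((478,-8.3),(478,-8.3))[0])
print(spin((478,-8.3),1),spin((489,-254.5),1))
E
```

```text
(array([-23.4,   7.2,  25.1]), np.float64(0.2)) [405.85432561 228.93026364  37.08530229] 88.39610839934412
[470.7 -17.9  11.6] [127.6 127.5]
[ 6.652e+02 -2.575e+02 -1.000e-01] [131.  128.8]
M [(np.int64(147), np.float64(0.73)), (np.int64(150), np.float64(0.73)), (np.int64(210), np.float64(0.72)), (np.int64(78), np.float64(0.72)), (np.int64(141), np.float64(0.72)), (np.int64(144), np.float64(0.72))]
[(36.17, np.float64(-3.5))] [(36.22, np.float64(-15.8))]
```

M also drifted, by about (−7, −9) mm, during its spin. I'll finish L's nudge first, then move M back from inside its opening.

Call:
apply_moves(motion="1 0 7 15 0 0 0;1 0 7 25 0 0 0;1 -8 7 25 0 0 0;1 -14 7 25 0 0 0;1 -18 7 25 0 0 0;1 -21 7 25 0 0 0;1 -23.5 7 25 0 0 0;1 -23.5 7 25 0 0 0;1 -10 7 25 0 0 0;1 0 7 0 0 0 0")

```text
time_s: 37.05
position: [405.9, 234.4, 36.2]
tcp_rot: [-0.111, -3.135, 0.003]
force: [-0.9, -0.6, -0.3]
opening: 88.4
```

Call:
apply_moves(motion="0 20 0 -20 0 0 0;0 20 0 -50 0 0 0;0 20 0 -50 0 0 0;0 20 0 -50 0 0 0")

```text
time_s: 37.38
position: [388.9, 236.8, 90.0]
tcp_rot: [0.109, 3.135, 0.002]
force: [0.4, -0.5, 0.3]
opening: 63.4
```

```bash
python3 - <<'E'
from h import *
d=get_image("top"); o=manip.get_obs(); print(o["time_s"],o["position"],yaw(o),o["opening"])
e=dict(d); e["color"]=cv2.imread("pics/top0.png")
for n,c in(("L",(499,229)),("M",(471,-17.5))):
    for q,cc in ((d,c),(e,(500,226.6) if n=="L" else (478,-8.5))): f=frame(q,np.array(cc),178); print(n,np.round(f[:3],1),np.round(f[3],1))
print(*["%d:%d"%t for t in prof(d,np.array((471,-17.5)),6)])
cv2.imwrite("pics/m2.png",np.hstack([cv2.resize(x["color"][200:285,245:345],(400,340),interpolation=cv2.INTER_CUBIC) for x in (e,d)]))
E
```

```text
37.4333 [388.26105907 236.54841314  88.81867171] 176.00514599834514 59.77049342920586
L [502.1 229.2  -4.2] [127.2 127.1]
L [500.2 226.8  -4. ] [126.7 126.9]
M [470.8 -18.1  11.9] [127.3 127.6]
M [477.6  -8.6  11.9] [127.6 126.7]
-180:156 -174:159 -168:160 -162:159 -156:157 -150:159 -144:106 -138:32 -132:24 -126:23 -120:26 -114:93 -108:160 -102:161 -96:185 -90:199 -84:177 -78:132 -72:117 -66:116 -60:63 -54:22 -48:20 -42:63 -36:146 -30:168 -24:166 -18:164 -12:154 -6:123 0:101 6:47 12:19 18:21 24:20 30:45 36:126 42:154 48:151 54:147 60:146 66:147 72:86 78:30 84:26 90:26 96:24 102:65 108:139 114:156 120:157 126:157 132:159 138:146 144:73 150:21 156:21 162:21 168:28 174:94
```

View pics/m2.png

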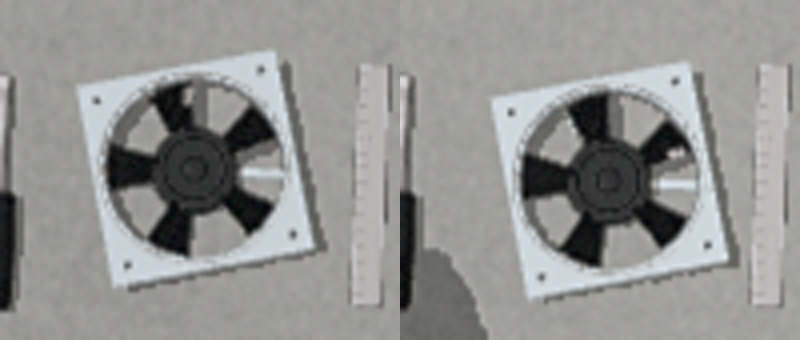

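L is back within about 3 mm. For M, blade 0's clip has moved about 290° CCW, so its spin is confirmed, but it needs (+7, +9.5). The gap at about 46° lies right in that direction, so I'll push the opening's wall from inside there.

```bash
python3 - <<'E'
from h import *
print(togo(487.5,0.5,60,138))
E
```

```text
(array([-115.4, -228.6,   28.9]), np.float64(38.0))
```

Call:
apply_moves(motion="0 -17 -34 0 0 0 7;0 -34 -68 0 0 0 14;0 -51 -102 0 0 0 21;0 -68 -136 0 0 0 28;0 -85 -170 0 0 0 35;0 -102 -204 0 0 0 38;0 -115.4 -228.6 0 0 0 38;0 -115.4 -228.6 10 0 0 38;0 -115.4 -228.6 29 0 0 38;0 -115.4 -228.6 29 0 0 38")

```text
time_s: 38.27
position: [484.8, 0.8, 55.8]
tcp_rot: [-1.125, -2.926, 0.001]
force: [-0.8, -0.6, -0.5]
opening: 0.3
```

```bash
python3 - <<'E'
from h import *
print(togo(487.5,0.5,31,138),manip.get_obs()["opening"])
E
```

```text
(array([-2.3,  1.7, 24.8]), np.float64(-0.0)) 0.2867810451012604
```

Call:
apply_moves(motion="0 0 0 8 0 0 0;0 0 0 14 0 0 0;0 0 0 19 0 0 0;0 0 0 23 0 0 0;0 0 0 26 0 0 0;0 0 0 29 0 0 0;0 0 0 29 0 0 0")

```text
time_s: 38.85
position: [486.7, 0.6, 30.1]
tcp_rot: [-1.125, -2.933, 0.0]
force: [-1.0, -0.0, 0.2]
opening: 0.4
```

Free of contact. I'll move outward a millimetre or two at a time.

Call:
apply_moves(motion="0 0 2 0 0 0 0;0 0 4 0 0 0 0;0 0 6 0 0 0 0")

```text
time_s: 39.1
position: [491.2, 5.1, 30.7]
tcp_rot: [1.125, 2.933, 0.0]
force: [-0.5, 0.0, -0.3]
opening: 0.4
```

Call:
apply_moves(motion="0 0 1.5 0 0 0 0;0 0 3 0 0 0 0")

```text
time_s: 39.27
position: [493.1, 7.4, 30.6]
tcp_rot: [1.125, 2.933, 0.0]
force: [0.4, -0.5, 0.1]
opening: 0.5
```

Call:
apply_moves(motion="0 0 1.5 0 0 0 0;0 0 3 0 0 0 0")

```text
time_s: 39.43
position: [494.9, 9.3, 30.5]
tcp_rot: [1.125, 2.933, -0.001]
force: [-1.2, -3.1, 1.5]
opening: 0.4
```

Call:
apply_moves(motion="0 0 2 0 0 0 0;0 0 4 0 0 0 0;0 0.5 6 0 0 0 0;0 1 8 0 0 0 0;0 1 9.5 0 0 0 0;0 1 10.5 0 0 0 0;0 1 10.5 0 0 0 0")

```text
time_s: 40.02
position: [501.2, 18.1, 30.4]
tcp_rot: [-1.125, -2.933, -0.0]
force: [-1.1, -2.5, 0.9]
opening: 0.4
```

Call:
apply_moves(motion="0 0 -8 0 0 0 0;0 0 -8 0 0 0 0;0 0 -8 -15 0 0 0;0 0 -8 -50 0 0 0;0 -40 -20 -70 0 0 0;0 -70 -50 -70 0 0 0;0 -100 -80 -70 0 0 0;0 -120 -110 -70 0 0 0;0 -130 -140 -70 0 0 0;0 -140 -160 -70 0 0 0")

```text
time_s: 40.85
position: [497.0, -197.2, 100.3]
tcp_rot: [-1.129, -2.932, -0.0]
force: [0.2, 0.6, -0.2]
opening: 0.3
```

```bash
python3 - <<'E'
from h import *
d=get_image("top"); o=manip.get_obs(); print(o["time_s"],o["position"],o["force"])
for n,c,th in(("L",(502,229),178),("M",(477.8,-9),178),("R",(667,-257),190)): f=frame(d,np.array(c),th); print(n,np.round(f[:3],1),np.round(f[3],1))
cv2.imwrite("pics/f.png",cv2.resize(d["color"][110:310,70:550],(800,333)))
a=cv2.imread("pics/top0.png"); 
E
```

```text
40.9 [ 496.66453563 -199.77007638  100.44751028] [-0.73415545 -3.00484748  0.91326927]
L [502.1 229.2  -4.1] [127.2 127.2]
M [474.3  -8.   11.6] [127.9 127.5]
R [ 667.5 -256.7   -2.6] [130.6 123.8]
```

View pics/f.png

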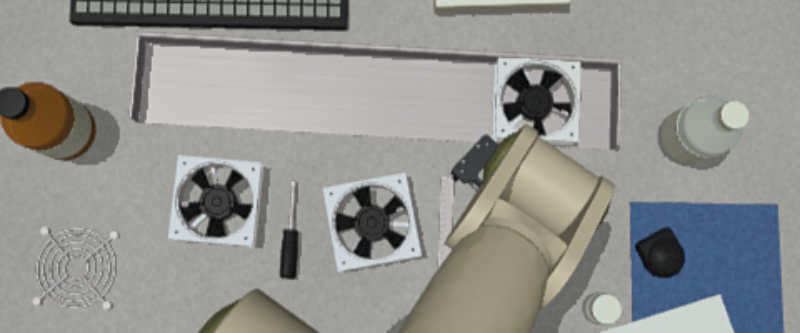

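M is back within about 3.5 mm. One numeric check of R's front edge against the wall before I hand in.

```bash
python3 - <<'E'
from h import *
d=get_image("top"); g=d["color"].min(2).astype(int); a=cv2.imread("pics/top0.png").min(2).astype(int)
# outer edge of the back wall: fit over the whole length in the first picture
pts=[]
for c in list(range(170,360,5)):
    col=d["color"][115:160,c].max(1).astype(int); k=np.argmin(col); up=np.where(col[:k]>150)[0]; pts.append((c,115+up[-1]))
W=ray(d,pts,40)[:,:2]; vx,vy,x0,y0=cv2.fitLine(W.astype(np.float32),cv2.DIST_HUBER,0,.01,.01).ravel(); n=np.array([vy,-vx]); n*=np.sign(n[0])
print("wall yaw",np.degrees(np.arctan2(n[1],n[0])).round(2))
F=[]
for c in range(371,416,2):
    col=g[135:165,c]; k=np.where(col>195)[0]
    if len(k): F.append((c,135+k[0]))
P=ray(d,F,38)[:,:2]; print("front edge below wall line (mm):",((P-[x0,y0])@n).round(1))
l=cv2.fitLine(P.astype(np.float32),cv2.DIST_HUBER,0,.01,.01).ravel(); print("fan front yaw",np.degrees(np.arctan(-l[0]/l[1])).round(2))
uv,Q=grid(d,np.array((667,-257)),38,93)
E
```

```text
Traceback (most recent call last):
IndexError: index -1 is out of bounds for axis 0 with size 0
```

```bash
python3 - <<'E'
from h import *
d=get_image("top"); g=d["color"].min(2).astype(int)
pts=[]
for c in range(170,360,5):
    y=np.interp(c,[155,441],[133,148]); r=int(y)-5; col=d["color"][r:r+14,c].max(1).astype(float)
    k=np.where(col<135)[0]
    if len(k) and k[0]>0: i=k[0]; pts.append((c,r+i-1+(col[i-1]-135)/(col[i-1]-col[i])))
W=ray(d,pts,40)[:,:2]; vx,vy,x0,y0=cv2.fitLine(W.astype(np.float32),cv2.DIST_HUBER,0,.01,.01).ravel(); n=np.array([vy,-vx]); n*=np.sign(n[0])
print(len(pts),"inner wall yaw",np.degrees(np.arctan2(n[1],n[0])).round(2),"rms",np.std((W-[x0,y0])@n).round(2))
F=[]
for c in range(371,416,2):
    col=g[135:165,c]; k=np.where(col>190)[0]
    if len(k) and k[0]>0: i=k[0]; F.append((c,135+i-1+(190-col[i-1])/(col[i]-col[i-1])))
P=ray(d,F,38)[:,:2]; print("front edge past wall line (mm):",((P-[x0,y0])@n).round(1))
l=cv2.fitLine(P.astype(np.float32),cv2.DIST_HUBER,0,.01,.01).ravel(); print("fan front yaw",np.degrees(np.arctan(-l[0]/l[1])).round(2))
E
```

```text
38 inner wall yaw -2.33 rms 0.35
front edge past wall line (mm): [-3.3 -2.9 -2.6 -2.4 -2.1 -1.7 -1.4 -1.  -0.7 -4.3 -4.6 -2.1 -1.7 -1.3
 -1.  -0.6 -2.5 -2.8 -2.6 -2.2 -1.9]
fan front yaw -2.05
```

```bash
python3 -c "
from station import manip
print(manip.get_obs()['time_s'],manip.sign_off())"
```

```text
the job is handed in; nothing more can be done
41.0 None
```

I spun all three fans; only the right-hand one (at negative y) binds. It now sits square against the tray's back wall. I handed in at 41.0 s with the gripper clear of everything.

- **Spins:** I swept a fingertip about 250° round each wheel. The left and middle wheels ran on for over half a second after the finger lifted out. The right wheel was stationary from the first frame after lift-out. The clip blade's final position also fits more than half a turn on each wheel.
- **Binding fan:** I pushed it in with both fingers spread until it stopped against the wall at about 22 N. In the last picture its front edge is at yaw -2.05° against -2.33° for the wall. The edge lies within about 1–3 mm of the wall line, which is about the limit of the image.
- **What went wrong:**
  - The first spin test on the left fan was unclear. On the retest the finger came down on a blade at about 38 N, so I did a third, clean test.
  - The left fan had been dragged about 6 mm and the middle fan about 12 mm. I nudged both back, and they measure about 3 mm and 3.5 mm from where they started.
- **Everything else:** I never deliberately touched the other objects, and they look unmoved in the last picture. The arm hid part of the rule there, and I did not measure any of them.

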